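Unload, reload, cover and start a burn-in carrier

TASK

Turn the white burn-in carrier round for its next run: first slide the load slider on the grey box fully back to its zero end (the green mark), then move every red-banded used module from the carrier's wells to the red tray, standing on its floor, and stand every yellow-banded fresh module from the blue tray upright and fully home in a well, one to a well. Then press the light grey cover straight down onto the carrier until both orange clip arms have snapped under its rim, and last slide the load slider until its grip is level with the orange pointer. Leave the other things on the bench where they are.

Things in the scene. Friction and masses are not known exactly. Their poses are not given: they have to be found in the camera images.
- load (a joint): position in m of the load slider along the track on the fixed grey load box (100 x 190 mm, 30 mm high): 0 = zero end (green mark, -y end), growing to 0.100 at the other end, in the +y direction of the pointer's axes. It stays where it is left; about 1.5 N moves it.
- load_top (a point): centre of the top face of the slider's black grip, a block 28 mm (x) by 20 mm (y, the sliding direction) by 40 mm tall; its top is 84.5 mm above the bench. Below it are the aluminium track (40 mm wide, top 44 mm above the bench) and the box. Axes parallel to the box's.
- pointer: fixed orange pointer, 10 mm high, on the load box's top on the +x side of the track; its place along the box differs from start to start. Origin on its centre line at the box's top; axes parallel to the box's, y along the track. The grip is level with it when load_top has y = 0 in the pointer's frame.
- well0 (a point): centre of the floor of the first of four round wells in a row along the carrier's y, 40 mm apart (this one at y = -60 mm from the seat), 35 mm wide with a small chamfer, 14 mm deep, in a grey block 46 x 162 mm on the rim plate; floor 30 mm, mouth 44 mm above the bench. Axes as the seat's.
- well1 (a point): the same for the well at y = -20 mm
- well2 (a point): the same for the well at y = 20 mm
- well3 (a point): the same for the well at y = 60 mm
- seat (a point): centre of the top of the fixed carrier's white rim plate (74 x 184 x 6 mm, top 30 mm up, on a smaller pedestal; its short ends overhang as rims for the clips); y along the carrier's long side. The cover's origin is here when fully down, y axes in line (either way round). Sloping ribs centre it from up to about 4 mm off; pressing it home takes about 10 to 20 N, more than its weight.
- cover: light grey hood open below, about 170 g, 62 x 178 mm, long side along y, 56 x 172 x 36 mm inside. Origin: centre of its skirt's lower edge. Top face 39 mm above the origin; on it an orange handle bar 16 (x) x 70 (y) x 26 mm, to 65 mm above the origin. Clip arms at both short ends (58 mm wide, outer faces 98.5 mm from centre) reach 21.5 mm below the origin; on the bench it stands on them.
- clip_a (a joint): turn of the clip arm at the cover's +y end, rad: 0 = straight down (at rest, and when snapped in), up to 0.3 = pushed outward by the rim while it is being pressed over it.
- clip_b (a joint): the same for the clip arm at the cover's -y end.
- out_tray: fixed red tray for used modules, 80 mm (x) by 130 mm (y), walls 4 mm thick and 10 mm high, inside 72 x 122 mm, floor 4 mm above the bench, origin at the centre of its underside; empty at the start.
- cell0: fresh round battery module, dark green with a yellow band and a steel disc on top, 32 mm across, 32 mm tall, 70 g, origin at the centre of its underside; stands upright in a fixed blue tray (190 x 180 mm, walls 19 mm high, floor 4 mm up), or absent (None): three or four fresh modules are there. In a well it stands 18 mm out of the block.
- cell1: battery module as cell0, or absent
- cell2: battery module as cell0, or absent
- cell3: battery module as cell0, or absent
- used0: used battery module, same size and origin as cell0 but with a red band; stands home in one of the wells at the start, or absent (None): one or two used modules are there
- used1: used module as used0, or absent
- driver: bystander: red and black power screwdriver lying on the bench, 135 x 36 x 36 mm; leave it
- screw_dish: bystander: small steel dish, 68 mm across, 22 mm high; leave it
- tape_roll: bystander: yellow ring of 72 mm, 20 mm high; leave it
- spray: bystander: white bottle 52 mm across, 130 mm tall; leave it
- spare_board: bystander: green circuit board 50 x 80 mm lying on the bench; leave it
- small_driver: bystander: hand screwdriver, 150 mm, lying on the bench; leave it

How it is judged:
By the outcome, as a careful person would: the job done as asked, in the order asked, and still so for the second after the job is handed in, with the robot touching nothing.
Of cell0, cell1, cell2, cell3 only 3 to 4 are there at a start; the rules pass over those that are not, and their reading is None.
Of used0, used1 only 1 to 2 are there at a start; the rules pass over those that are not, and their reading is None.
At some moment in a run one of cell0, cell1, cell2, cell3 may be knocked a few centimetres aside while the robot is not near it.
Once in a run the grip may slacken for a moment while it holds something.
It also fails if it takes over 200 s, if anything falls off the work surface, if the arm or the gripper's body presses on something with over 40 N, if the wrist force passes 120 N, or if a joint passes its speed limit or range.

ROBOT

A 6-joint arm with a two-finger parallel gripper is mounted at the origin on the work surface. World frame = base frame: x ahead of the robot, y to its left, z up, the work surface at z = 0. Lengths are in m, angles in rad, forces in N, time in s.
With the tool pointing down it reaches from about 0.35 to 0.975 m from the base axis. Payload 4.9 kg.
Tool frame: the origin (TCP) lies midway between the tips of the shut fingers; the grasp point (between the pads) lies 19 mm behind it; z points along the fingers, y is the direction in which the jaws open and shut (so a half turn about z gives the same grasp; the last joint's range is limited). The gripper opens to 85 mm and grips with 20 to 120 N. Pads are 22 mm wide; open, the fingers measure 114 mm over their backs; the gripper's body (76 mm by 85 mm) begins 54 mm behind the grasp point. The pads swing forward as they close: fully open they stand 13 mm farther back than shut.
Start: joints at [1.074, 0.053, 1.613, -0, 1.476, -0.119], TCP at [0.231, 0.581, 0.231] pointing down, gripper open.
Joint ranges: [-3.01, 3.01], [-1.01, 2.22], [0.06, 2.58], [-1.02, 4.17], [0.09, 2.62], [-3.14, 3.14]. Speed limits (rad/s): [2.57, 2.57, 3.14, 3.14, 3.14, 3.14].

INTERFACE

Orientations are given as a unit quaternion [w, x, y, z].
In Python, from plant import state, grab_frame, camera_info, job_done, cut_out gives the robot as it stands.
- The arm moves only by the tool step_arm, never from a script. Its argument "moves" is a list of rows, each a list of 7 numbers: the shift along the tool's x, y, z in m, then the turn, a rotation vector about the tool's x, y, z in rad, then the finger opening in m, from 0 to 0.0854. A call has 1 to 8 rows; each row shifts and turns the commanded pose from where the row before left it, along the tool's axes as they then stand; what a row does not reach is not made up. A row lasts 1/10 s, in which the tool goes at most 50 mm and 8.59 degrees, less where a joint would pass 70% of its speed; a pose out of reach is approached as far as the arm can. A call is refused whole if a number of a shift passes 0.05 or a number of a turn 0.15, either way. A call with a gripper value outside its range is refused whole. The fingers move at their own pace and stop on an object; the grip force is fixed at half the most. Time passes only in rows, so rows that do not move let the fingers close. It gives the time, the measured TCP pose, the force and the opening at its end, in the units of the state.
- state(): the state, without advancing time (a new reading comes with each control period).
- grab_frame(name): name is "scene" or "top"; returns (picture, depth): 480x640x3 uint8, red, green, blue; 480x640 float32, m along the optical axis (not along the pixel's ray), 0 where there is no reading.
- camera_info(name): a dict with "intrinsics" (3x3 intrinsics, pixels), "world_from_camera" (4x4, takes a point from camera to world coordinates). Camera axes: x right, y down, z forward; pixel columns grow to the right and rows downward; lengths in m; the calibration is good to about 2 mm. A picture is of the moment at which its call begins. camera_info takes no time and is no camera call.
- job_done(): hands the job in, once; it reports no verdict.
Trained networks look in the newest picture that a camera, given by its name, has taken for a name from the list of things; names that differ only in an ending like _2 or _b are one class to them, and where a whole thing is asked for, a point or a joint stands for the part that bears it (a point fixed in the world has none). Each returns a list of dicts, best first, with "conf" (0 to 1); they miss things now and then, are a little off and sometimes report something else, mostly with a low value. They report only what shows in the picture. A call takes as long as a camera call.
- cut_out(camera, query): "mask" (480x640 bool, what is visible of it) and "point" ([column, row] in pixels, amid what is visible of it).
The state is a dict: "time": time; "joint_pos": joint angles; "joint_vel": joint speeds; "joint_efforts": joint torques, N m; "tool_pos": TCP position; "tool_rot": TCP orientation; "contact_force": force on the tool from outside, world axes, zero at the start; "ft_torque": the same for the moment, N m; "gripper_width": opening from 0.0 (shut) to 1.0 (fully open).
Only numpy, scipy, OpenCV 4.12 (cv2) and the standard library are available. Lean on these libraries where they do the work, as an engineer would, in place of code of your own. Each camera call takes 0.05 s, during which the arm holds its last target.

## Working session

There is one attempt and no reset: what is moved stays moved. The work goes in short steps, Python scripts to look and compute and a tool call to move; the robot and the scene stay as the last step left them, time stands still between calls to the robot, and variables do not carry over. Pictures are saved under pics/ and viewed, and the job is handed in when it is done.

Besides the shell and the picture viewer there is one more tool, called after "Request:" as name(argument=value, ...), one argument or row to a line, values as JSON. step_arm: Moves the arm, as the interface text tells. Its arguments: {"type":"object","properties":{"moves":{"type":"array"}},"required":["moves"]}

```bash
ls; mkdir -p pics; python3 - <<'E'
from plant import *
import cv2,numpy as np
print(state())
for n in ("scene","top"):
    p,d=grab_frame(n); np.savez('f_'+n,p=p,d=d)
    cv2.imwrite(f'pics/{n}0.png',p[...,::-1]); c=camera_info(n); print(n,np.round(c['intrinsics'],2).tolist(),np.round(c['world_from_camera'],4).tolist())
E
```

```text
pics
{'time': 0.0, 'joint_pos': array([ 1.07397158e+00,  5.33339261e-02,  1.61432606e+00,  3.36442104e-06,
        1.47596438e+00, -1.19006746e-01]), 'joint_vel': array([ 7.43708942e-04,  1.11982935e-03, -8.76810544e-05,  1.04863177e-03,
       -3.62798098e-04,  3.08783652e-04]), 'joint_efforts': array([-5.91142343e-04, -3.93694675e+01, -3.70169413e+01, -2.18450882e-04,
        7.23719801e-03, -6.92221278e-06]), 'tool_pos': array([0.23026011, 0.58036397, 0.23005807]), 'tool_rot': array([-3.09473020e-04,  1.87787479e-01,  9.82209158e-01, -9.67565951e-04]), 'contact_force': array([0.43000809, 0.27249715, 0.06556041]), 'ft_torque': array([-0.01120707, -0.02452583,  0.03493225]), 'gripper_width': 0.9994168116784674}
scene [[531.18, 0.0, 313.21], [0.0, 531.18, 236.33], [0.0, 0.0, 1.0]] [[-0.1495, 0.7884, -0.5968, 1.2384], [0.9888, 0.1215, -0.0872, 0.0922], [0.0037, -0.6031, -0.7976, 0.9914], [0.0, 0.0, 0.0, 1.0]]
top [[486.46, 0.0, 323.71], [0.0, 486.46, 238.79], [0.0, 0.0, 1.0]] [[0.0026, -0.9907, 0.1359, 0.3975], [-1.0, -0.0036, -0.0071, -0.0273], [0.0075, -0.1359, -0.9907, 1.0711], [0.0, 0.0, 0.0, 1.0]]
```

View pics/scene0.png

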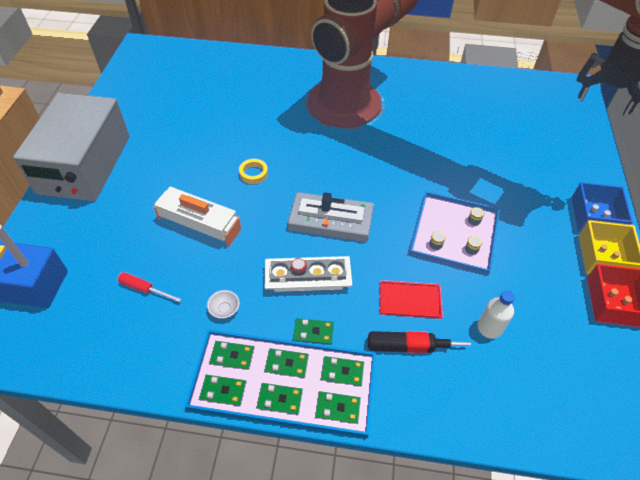

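View pics/top0.png

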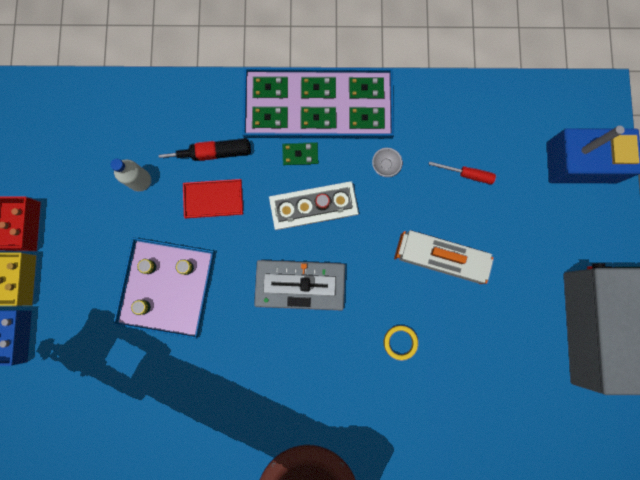

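```bash
cat > h.py <<'E'
import numpy as np,cv2
from plant import *
from scipy.spatial.transform import Rotation as R
_c={}
def cam(n):
    if n not in _c:
        c=camera_info(n); _c[n]=(np.array(c['intrinsics']),np.array(c['world_from_camera']))
    return _c[n]
def world(n,d):
    K,T=cam(n); v,u=np.mgrid[:480,:640]
    P=np.stack([(u-K[0,2])/K[0,0]*d,(v-K[1,2])/K[1,1]*d,d],-1)
    W=P@T[:3,:3].T+T[:3,3]; W[d==0]=np.nan
    return W
def grab(n,save=None):
    p,d=grab_frame(n)
    if save: cv2.imwrite(f'pics/{save}.png',p[...,::-1])
    return p,d,world(n,d)
def atz(n,uv,z):
    K,T=cam(n); uv=np.atleast_2d(np.asarray(uv,float))
    r=np.c_[(uv-K[:2,2])/[K[0,0],K[1,1]],np.ones(len(uv))]@T[:3,:3].T
    return T[:3,3]+r*((z-T[2,3])/r[:,2])[:,None]
def px(n,X):
    K,T=cam(n); X=np.atleast_2d(X); c=(X-T[:3,3])@T[:3,:3]; return c[:,:2]/c[:,2:]*[K[0,0],K[1,1]]+K[:2,2]
def crop(p,u0,v0,u1,v1,k,name):
    cv2.imwrite(f'pics/{name}.png',cv2.resize(p[v0:v1,u0:u1,::-1],None,fx=k,fy=k,interpolation=cv2.INTER_CUBIC))
def toolR():
    q=state()['tool_rot']; return R.from_quat([q[1],q[2],q[3],q[0]])
def st():
    s=state(); r=toolR(); m=r.as_matrix()
    print('t',round(s['time'],2),'p',s['tool_pos'].round(4),'f',s['contact_force'].round(1),'g',round(s['gripper_width']*85.4,1),'ydir',round(np.degrees(np.arctan2(m[1,1],m[0,1])),2),'z',m[:,2].round(3),'j',s['joint_pos'].round(2))
    return s,m
E
python3 - <<'E'
from h import *
for n in ("scene","top"):
    f=np.load(f'f_{n}.npz'); 
    crop(f['p'],*( (240,160,520,330) if n=='scene' else (110,170,370,340)),3 if n=='top' else 2.8,n+'_z0')
    p=f['p']; W=world(n,f['d'])
    for q in ['load','cover','out_tray','cell0','used0','seat','pointer','well0']:
        if n=='scene' and 0: break
        try:
            grab_frame(n) if q=='load' else None
            for r in cut_out(n,q)[:5]:
                if r['conf']<.3: continue
                m=r['mask']; w=W[m]; w=w[~np.isnan(w[:,0])]
                u=r['point']
                print(n,q,round(r['conf'],2),np.round(u),m.sum(),'med',np.median(w,0).round(4),'maxz',np.percentile(w[:,2],95).round(4))
        except Exception as e: print(q,e)
E
```

```text
scene load 0.6 [324. 202.] 167 med [0.4518 0.0067 0.0783] maxz 0.085
scene load 0.33 [222. 303.] 664 med [ 0.7102 -0.1761  0.0121] maxz 0.0217
scene cover 0.95 [200. 216.] 2696 med [ 0.5145 -0.275   0.0576] maxz 0.083
scene out_tray 0.98 [411. 297.] 2127 med [0.6346 0.2154 0.0034] maxz 0.0093
scene out_tray 0.46 [408. 340.] 1512 med [0.7487 0.208  0.0311] maxz 0.0363
scene cell0 0.79 [436. 242.] 211 med [0.4887 0.2665 0.0329] maxz 0.0372
scene cell0 0.69 [474. 242.] 239 med [0.4891 0.3462 0.0325] maxz 0.0374
scene cell0 0.6 [474. 217.] 207 med [0.4024 0.3542 0.0319] maxz 0.0382
scene cell0 0.5 [313. 278.] 2533 med [ 0.6281 -0.0009  0.0303] maxz 0.0442
scene used0 0.55 [297. 267.] 249 med [ 0.6244 -0.0287  0.0596] maxz 0.0633
scene seat 0.77 [311. 276.] 2487 med [ 0.6279 -0.0013  0.0304] maxz 0.0442
scene well0 0.9 [312. 273.] 2518 med [ 0.6279 -0.0019  0.0304] maxz 0.0442
top load 0.71 [304. 283.] 139 med [0.4424 0.0051 0.0841] maxz 0.0871
top cover 0.71 [446. 257.] 2883 med [ 0.5001 -0.2828  0.0607] maxz 0.0862
top out_tray 0.67 [215. 200.] 2131 med [0.6348 0.2135 0.0048] maxz 0.0106
top cell0 0.75 [145. 268.] 221 med [0.4797 0.3424 0.0353] maxz 0.0393
top cell0 0.64 [186. 264.] 207 med [0.4793 0.2615 0.0359] maxz 0.0393
top cell0 0.6 [141. 308.] 227 med [0.3934 0.3498 0.0355] maxz 0.0393
top cell0 0.47 [298. 152.] 772 med [0.7392 0.0213 0.0057] maxz 0.0116
top used0 0.78 [320. 203.] 217 med [ 0.6167 -0.0307  0.0624] maxz 0.0657
top seat 0.68 [444. 259.] 2968 med [ 0.5    -0.2851  0.0606] maxz 0.0861
top seat 0.62 [310. 204.] 2601 med [ 0.6121 -0.0027  0.0317] maxz 0.0459
top well0 0.85 [309. 206.] 2625 med [ 0.6122 -0.0047  0.0317] maxz 0.046
```

View pics/scene_z0.png

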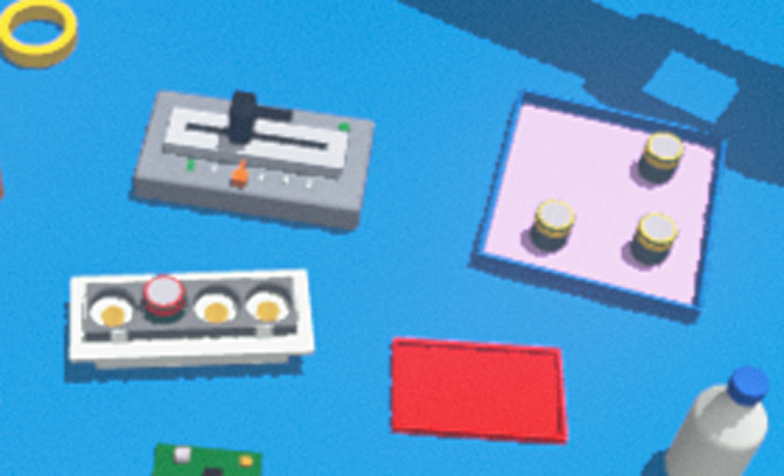

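View pics/top_z0.png

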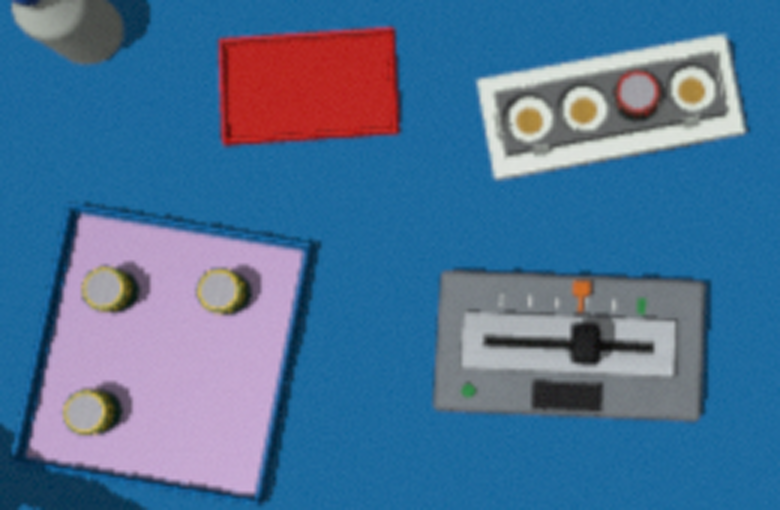

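```bash
cat > meas.py <<'E'
from h import *
def rect(P):
    c,s,a=cv2.minAreaRect((P[:,:2]*1000).astype(np.float32)); return np.round(c,1),np.round(s,1),round(a,2)
def blob(W,x0,x1,y0,y1,z0,z1):
    return (W[...,0]>x0)&(W[...,0]<x1)&(W[...,1]>y0)&(W[...,1]<y1)&(W[...,2]>z0)&(W[...,2]<z1)
def big(m):
    n,l,s,c=cv2.connectedComponentsWithStats(m.astype(np.uint8)); k=1+np.argmax(s[1:,4]); return l==k
def comps(m,a=20):
    n,l,s,c=cv2.connectedComponentsWithStats(m.astype(np.uint8)); return [l==i for i in range(1,n) if s[i,4]>=a]
E
python3 - <<'E'
from meas import *
for n in ("scene","top"):
    f=np.load(f'f_{n}.npz'); p=f['p']; W=world(n,f['d'])
    def go(name,reg,z,mode='rect',a=30):
        for m in comps(blob(W,*reg,*z),a):
            w=W[m]
            # use ray at median height
            zz=np.median(w[:,2])
            v,u=np.nonzero(m); X=atz(n,np.c_[u,v],zz)
            print(n,name,m.sum(),'z',zz.round(4),'mean',X.mean(0).round(4),rect(X))
    go('box',(.3,.55,-.12,.13),(.026,.034))
    go('track',(.3,.55,-.12,.13),(.040,.048))
    go('grip',(.3,.55,-.12,.13),(.080,.09))
    go('plate',(.53,.72,-.13,.13),(.025,.035))
    go('block',(.53,.72,-.13,.13),(.041,.048))
    go('used',(.53,.72,-.13,.13),(.058,.068))
    go('cells',(.3,.6,.19,.45),(.032,.042))
    go('tray',(.55,.72,.12,.3),(.001,.007))
    go('traywall',(.55,.72,.12,.3),(.007,.014))
    go('cover',(.38,.62,-.42,-.13),(.057,.065))
    go('handle',(.38,.62,-.42,-.13),(.08,.09))
    m=(p[...,0]>p[...,2]+70)&(p[...,0]>p[...,1]+40)&blob(W,.3,.55,-.12,.13,.02,.06)
    for mm in comps(m,5):
        v,u=np.nonzero(mm);X=atz(n,np.c_[u,v],.04);print(n,'pointer',mm.sum(),X.mean(0).round(4),rect(X),np.median(W[mm],0).round(4))
E
```

```text
scene box 1416 z 0.0287 mean [0.4519 0.0216 0.0287] (array([445.1,  18.7]), array([188.7, 102.4]), 87.8)
scene track 720 z 0.0427 mean [0.4442 0.0204 0.0427] (array([445.2,  18.3]), array([149.5,  45.1]), 88.08)
scene grip 73 z 0.0823 mean [0.4433 0.0062 0.0823] (array([443.2,   6.4]), array([18.8, 29.2]), 87.36)
scene plate 944 z 0.0289 mean [ 0.6294 -0.0074  0.0289] (array([616.5,  -9.2]), array([ 77.4, 182.7]), 11.07)
scene plate 149 z 0.0294 mean [ 0.6204 -0.0707  0.0294] (array([620.8, -70.4]), array([30.5, 32.4]), 40.41)
scene plate 137 z 0.0294 mean [0.6051 0.009  0.0294] (array([603.8,   9.3]), array([28.6, 32.6]), 8.74)
scene plate 143 z 0.0294 mean [0.5978 0.0482 0.0294] (array([598. ,  48.8]), array([31.3, 30.3]), 58.31)
scene block 573 z 0.0431 mean [ 0.6174 -0.009   0.0431] (array([616.2,  -9.7]), array([ 48.8, 162.2]), 11.07)
scene used 146 z 0.0611 mean [ 0.6201 -0.0293  0.0611] (array([620.2, -29.3]), array([30.8, 31.3]), 39.8)
scene cells 108 z 0.0352 mean [0.3959 0.3564 0.0352] (array([396.9, 356.8]), array([30.3, 31. ]), 8.78)
scene cells 126 z 0.035 mean [0.4808 0
[... 2966 characters left out ...]
0.0023] (array([563.9, 238.3]), array([41.3, 24.2]), 57.89)
top tray 32 z 0.0022 mean [0.5582 0.2622 0.0022] (array([558.2, 261.6]), array([13.5, 31.4]), 0.21)
top traywall 219 z 0.0097 mean [0.6354 0.2432 0.0097] (array([633.6, 224.4]), array([ 81.8, 108.1]), 3.3)
top traywall 117 z 0.0099 mean [0.6308 0.1597 0.0099] (array([637.5, 171.8]), array([79.6, 46.4]), 0.26)
top cover 2131 z 0.0607 mean [ 0.5007 -0.2905  0.0607] (array([ 501.2, -290.5]), array([178.7,  62.9]), 73.68)
top handle 269 z 0.0862 mean [ 0.501  -0.2901  0.0862] (array([ 501., -290.]), array([70.7, 16.8]), 73.71)
top pointer 34 [0.479  0.0082 0.04  ] (array([475.2,   8. ]), array([19.1, 10.6]), 0.43) [0.4802 0.009  0.0401]
```

```bash
cat >> h.py <<'E'
def plan(xyz=None,ydeg=None,show=True):
    """shift in tool axes (at current orientation) to world xyz, and turn about tool z to bring tool y to ydeg (mod 180), plus levelling"""
    s,m=st()
    if xyz is not None:
        d=np.asarray(xyz)-s['tool_pos']; print('shift tool mm',(m.T@d*1000).round(1))
    if ydeg is not None:
        cands=[]
        for a in (ydeg,ydeg+180):
            y=np.array([np.cos(np.radians(a)),np.sin(np.radians(a)),0]); z=np.array([0,0,-1.]); T=np.c_[np.cross(y,z),y,z]
            cands.append(R.from_matrix(m.T@T).as_rotvec())
        for c in cands: print('turn mrad',(c*1000).round(0))
E
python3 - <<'E'
from meas import *
s,m=st(); print(m.round(3))
plan([.442,.005,.2],87.85); plan(ydeg=11.05)
for n in ("scene","top"):
    f=np.load(f'f_{n}.npz'); p=f['p'].astype(int); W=world(n,f['d'])
    m=big((p[...,0]>p[...,1]+80)&(p[...,0]>p[...,2]+80)&blob(W,.55,.72,.12,.3,-.01,.02))
    v,u=np.nonzero(m)
    for z in (.004,.01): print(n,m.sum(),rect(atz(n,np.c_[u,v],z)))
E
```

```text
t 1.0 p [0.2305 0.5809 0.2313] f [-0.1 -0.8 -0.8] g 85.6 ydir 68.35 z [-0.  0. -1.] j [ 1.07  0.05  1.61  0.    1.48 -0.12]
[[-0.929  0.369 -0.   ]
 [ 0.369  0.929  0.   ]
 [ 0.     0.    -1.   ]]
t 1.0 p [0.2305 0.5809 0.2313] f [-0.1 -0.8 -0.8] g 85.6 ydir 68.35 z [-0.  0. -1.] j [ 1.07  0.05  1.61  0.    1.48 -0.12]
shift tool mm [-409.  -457.3   31.3]
turn mrad [   0.   -0. -340.]
turn mrad [  -0.   -0. 2801.]
t 1.0 p [0.2305 0.5809 0.2313] f [-0.1 -0.8 -0.8] g 85.6 ydir 68.35 z [-0.  0. -1.] j [ 1.07  0.05  1.61  0.    1.48 -0.12]
turn mrad [   0.   -0. 1000.]
turn mrad [    0.     0. -2141.]
scene 2018 (array([633. , 214.9]), array([ 82.2, 129.8]), 4.21)
scene 2018 (array([636.7, 214.2]), array([ 81.7, 129.1]), 4.21)
top 1994 (array([634.7, 214.4]), array([ 79.2, 129.4]), 4.19)
top 1994 (array([633.4, 213. ]), array([ 78.8, 128.7]), 4.19)
```

Request:
step_arm(
  moves=[
    [-0.032, -0.036, 0, 0, 0, -0.1, 0.05],
    [-0.032, -0.036, 0, 0, 0, 0, 0.05],
    [-0.032, -0.036, 0, 0, 0, 0, 0.05],
    [-0.032, -0.036, 0, 0, 0, 0, 0.05],
    [-0.032, -0.036, 0, 0, 0, 0, 0.05],
    [-0.032, -0.036, 0, 0, 0, 0, 0.05],
    [-0.032, -0.036, 0, 0, 0, 0, 0.05],
    [-0.032, -0.036, 0, 0, 0, 0, 0.05],
  ],
)

```text
time: 1.8
tool_pos: [0.3938, 0.2301, 0.2316]
tool_rot: [0.001, 0.138, 0.99, 0.0]
contact_force: [0.9, 0.0, 0.5]
gripper_width: 0.588
```

```bash
python3 -c "
from h import *
plan([.4423,.005,.15],87.85)"
```

```text
t 1.8 p [0.3938 0.2301 0.2316] f [0.9 0.  0.5] g 50.2 ydir 74.11 z [ 0.001  0.    -1.   ] j [ 0.37 -0.37  1.99 -0.    1.52 -0.93]
shift tool mm [-108.3 -203.3   81.6]
turn mrad [   1.    1. -240.]
turn mrad [ 2.000e+00 -1.000e+00  2.902e+03]
```

Request:
step_arm(
  moves=[
    [-0.02, -0.04, 0, 0, 0, 0, 0.05],
    [-0.02, -0.04, 0, 0, 0, 0, 0.05],
    [-0.02, -0.04, 0, 0, 0, 0, 0.05],
    [-0.02, -0.04, 0.01, 0, 0, 0, 0.05],
    [-0.028, -0.043, 0.02, 0, 0, 0, 0.05],
    [0, 0, 0.03, 0, 0, -0.12, 0.05],
    [0, 0, 0.02, 0, 0, -0.12, 0.05],
    [0, 0, 0, 0, 0, 0, 0.05],
  ],
)

```text
time: 2.6
tool_pos: [0.4378, 0.0113, 0.1498]
tool_rot: [-0.003, 0.02, 1.0, 0.0]
contact_force: [-1.0, 1.2, -0.4]
gripper_width: 0.587
```

```bash
python3 -c "
from h import *
plan([.4423,.005,.06],87.85)
p,d,W=grab('scene'); crop(p,220,80,480,260,3,'s1')
p,d,W=grab('top'); crop(p,220,170,480,340,3,'t1')"
```

```text
t 2.6 p [0.4378 0.0113 0.1498] f [-1.   1.2 -0.4] g 50.1 ydir 87.75 z [-0.007  0.001 -1.   ] j [-0.14 -0.35  2.11  0.    1.39 -1.68]
shift tool mm [-5.3 -6.2 89.7]
turn mrad [ 1. -7. -2.]
turn mrad [-1.00e+01 -1.00e+00  3.14e+03]
```

View pics/s1.png

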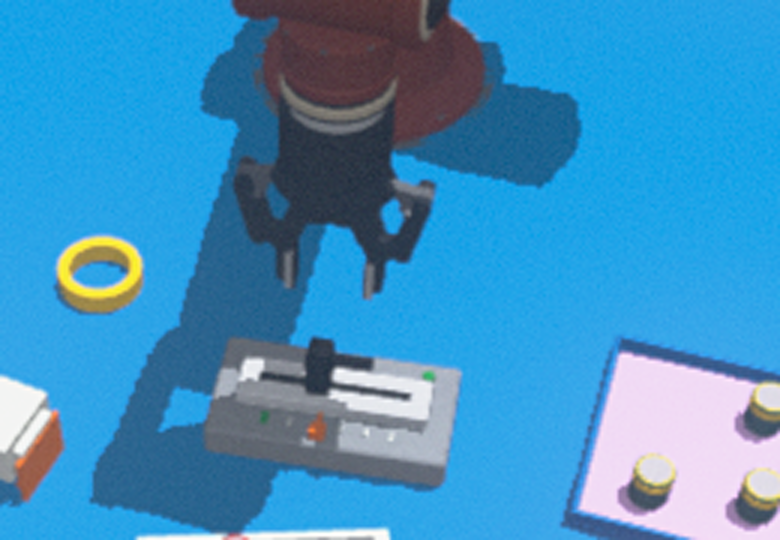

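View pics/t1.png

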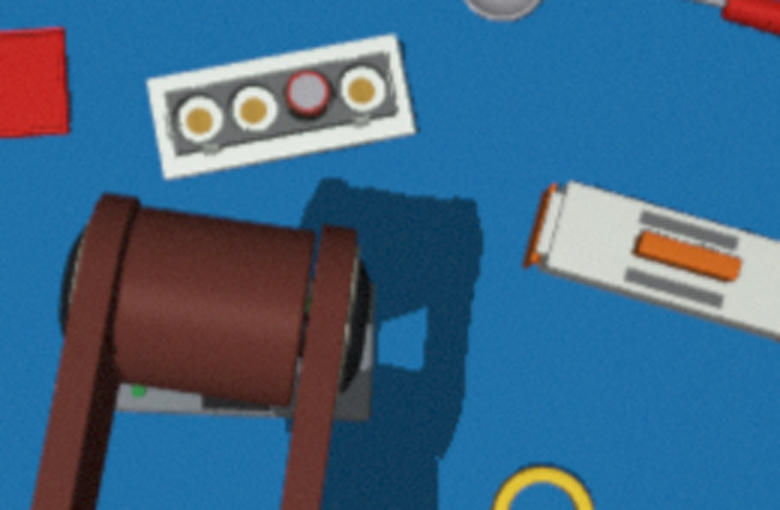

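Request:
step_arm(
  moves=[
    [-0.005, -0.006, 0.03, 0, -0.007, 0, 0.05],
    [0, 0, 0.03, 0, 0, 0, 0.05],
    [0, 0, 0.028, 0, 0, 0, 0.05],
    [0, 0, 0, 0, 0, 0, 0.05],
  ],
)

```text
time: 3.1
tool_pos: [0.4433, 0.0061, 0.0631]
tool_rot: [0.001, 0.019, 1.0, 0.0]
contact_force: [0.2, 0.3, -0.7]
gripper_width: 0.585
```

```bash
python3 -c "
from h import *
plan([.4423,.005,.06],87.85)
p,d,W=grab('scene'); crop(p,240,120,440,270,4,'s2')
"
```

```text
t 3.1 p [0.4433 0.0061 0.0631] f [ 0.2  0.3 -0.7] g 50.0 ydir 87.79 z [ 0.002  0.    -1.   ] j [-0.15 -0.23  2.17  0.    1.2  -1.69]
shift tool mm [ 1.  -1.1  3.1]
turn mrad [ 1.  2. -1.]
turn mrad [ 3.000e+00 -1.000e+00  3.141e+03]
```

View pics/s2.png

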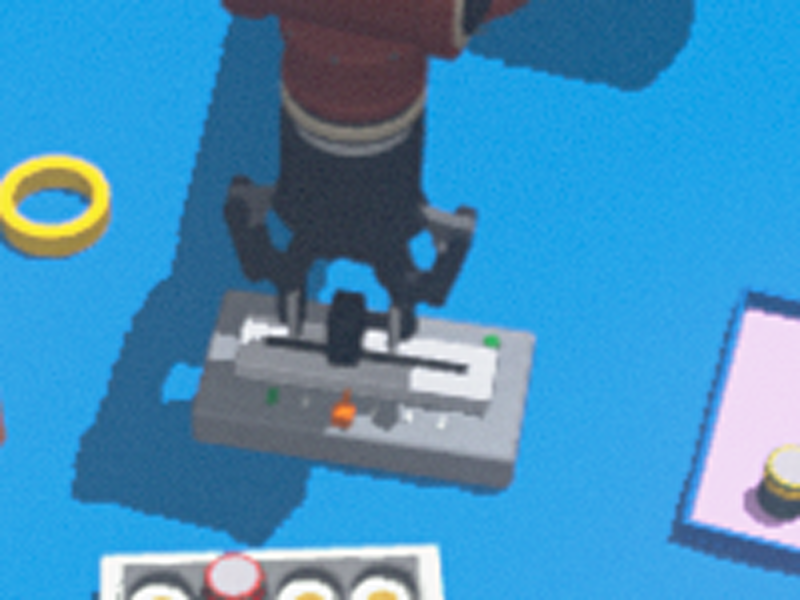

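Request:
step_arm(
  moves=[
    [0, -0.001, 0.002, 0, 0, 0, 0.015],
    [0, 0, 0, 0, 0, 0, 0.015],
    [0, 0, 0, 0, 0, 0, 0.015],
    [0, 0, 0, 0, 0, 0, 0.015],
    [0, 0, 0, 0, 0, 0, 0.015],
    [0, 0, 0, 0, 0, 0, 0.015],
  ],
)

```text
time: 3.75
tool_pos: [0.447, 0.0042, 0.0657]
tool_rot: [0.005, 0.019, 1.0, -0.0]
contact_force: [-0.9, 0.5, 6.5]
gripper_width: 0.216
```

```bash
python3 -c "
from h import *
plan()
"
```

```text
t 3.75 p [0.447  0.0042 0.0657] f [-0.9  0.5  6.5] g 18.4 ydir 87.82 z [ 0.011 -0.001 -1.   ] j [-0.16 -0.23  2.17  0.    1.19 -1.69]
```

Request:
step_arm(
  moves=[
    [0, -0.01, 0, 0, 0, 0, 0.015],
    [0, -0.01, 0, 0, 0, 0, 0.015],
    [0, -0.01, 0, 0, 0, 0, 0.015],
    [0, -0.005, 0, 0, 0, 0, 0.015],
    [0, 0, 0, 0, 0, 0, 0.015],
  ],
)

```text
time: 4.25
tool_pos: [0.4456, -0.0318, 0.0657]
tool_rot: [0.005, 0.019, 1.0, -0.001]
contact_force: [-1.1, -1.3, 6.2]
gripper_width: 0.219
```

```bash
python3 -c "
from h import *
plan()
"
```

```text
t 4.25 p [ 0.4456 -0.0318  0.0657] f [-1.1 -1.3  6.2] g 18.7 ydir 87.79 z [ 0.011 -0.002 -1.   ] j [-0.24 -0.23  2.17  0.    1.19 -1.77]
```

Moved 36 mm, force still low. Nudge toward the stop.

Request:
step_arm(
  moves=[
    [0, -0.002, 0, 0, 0, 0, 0.015],
    [0, 0, 0, 0, 0, 0, 0.015],
    [0, 0, 0, 0, 0, 0, 0.015],
  ],
)

```text
time: 4.55
tool_pos: [0.4456, -0.0322, 0.0657]
tool_rot: [0.005, 0.019, 1.0, 0.001]
contact_force: [-2.1, 3.8, 7.3]
gripper_width: 0.221
```

Request:
step_arm(
  moves=[
    [0, -0.002, 0, 0, 0, 0, 0.015],
    [0, 0, 0, 0, 0, 0, 0.015],
    [0, 0, 0, 0, 0, 0, 0.015],
  ],
)

```text
time: 4.85
tool_pos: [0.4456, -0.0324, 0.0657]
tool_rot: [0.005, 0.019, 1.0, 0.003]
contact_force: [-0.9, 10.4, 6.8]
gripper_width: 0.217
```

Request:
step_arm(
  moves=[
    [0, -0.002, 0, 0, 0, 0, 0.015],
    [0, 0, 0, 0, 0, 0, 0.015],
    [0, 0, 0, 0, 0, 0, 0.015],
  ],
)

```text
time: 5.15
tool_pos: [0.4456, -0.0326, 0.0657]
tool_rot: [0.006, 0.02, 1.0, 0.005]
contact_force: [-0.2, 17.6, 8.7]
gripper_width: 0.215
```

Request:
step_arm(
  moves=[
    [0, 0.0045, 0, 0, 0, 0, 0.015],
    [0, 0, 0, 0, 0, 0, 0.015],
    [0, 0, 0, 0, 0, 0, 0.05],
    [0, 0, 0, 0, 0, 0, 0.05],
    [0, 0, 0, 0, 0, 0, 0.05],
    [0, 0, -0.03, 0, 0, 0, 0.05],
    [0, 0, -0.04, 0, 0, 0, 0.05],
    [0, 0, -0.04, 0, 0, 0, 0.05],
  ],
)

```text
time: 5.95
tool_pos: [0.4423, -0.0321, 0.1735]
tool_rot: [0.002, 0.019, 1.0, 0.0]
contact_force: [0.6, 0.5, 0.0]
gripper_width: 0.587
```

```bash
python3 -c "
from h import *
plan([.6195,-.030,.15],11.05)
"
```

```text
t 5.95 p [ 0.4423 -0.0321  0.1735] f [0.6 0.5 0. ] g 50.1 ydir 87.81 z [ 0.005  0.    -1.   ] j [-0.24 -0.37  2.08  0.    1.42 -1.77]
shift tool mm [-176.9    8.8   24.4]
turn mrad [   4.    4. 1340.]
turn mrad [   -4.     4. -1802.]
```

Request:
step_arm(
  moves=[
    [-0.044, 0.002, 0, 0, 0, 0, 0.06],
    [-0.044, 0.002, 0, 0, 0, 0, 0.06],
    [-0.044, 0.002, 0, 0, 0, 0, 0.06],
    [-0.045, 0.003, 0, 0, 0, 0, 0.06],
    [0, 0, 0, 0, 0, 0.149, 0.06],
    [0, 0, 0, 0, 0, 0.149, 0.06],
    [0, 0, 0, 0, 0, 0.149, 0.06],
    [0, 0, 0, 0, 0, 0.149, 0.06],
  ],
)

```text
time: 6.75
tool_pos: [0.6202, -0.03, 0.1736]
tool_rot: [0.003, 0.315, 0.949, 0.001]
contact_force: [-0.4, 0.6, -0.2]
gripper_width: 0.703
```

Request:
step_arm(
  moves=[
    [0, 0, 0, 0, 0, 0.149, 0.06],
    [0, 0, 0, 0, 0, 0.149, 0.06],
    [0, 0, 0, 0, 0, 0.149, 0.06],
    [0, 0, 0, 0, 0, 0.149, 0.06],
    [0, 0, 0, 0, 0, 0.149, 0.06],
    [0, 0, 0, 0, 0, 0, 0.06],
  ],
)

```text
time: 7.35
tool_pos: [0.6201, -0.03, 0.174]
tool_rot: [0.002, 0.636, 0.772, 0.002]
contact_force: [0.0, 0.4, -0.2]
gripper_width: 0.698
```

```bash
python3 -c "
from h import *
plan([.6195,-.030,.048],11.05)
p,d,W=grab('scene'); crop(p,200,120,460,310,3,'s3')
p,d,W=grab('top'); crop(p,220,170,480,340,3,'t3')
"
```

```text
t 7.35 p [ 0.6201 -0.03    0.174 ] f [ 0.   0.4 -0.2] g 59.6 ydir 11.0 z [ 0.006 -0.    -1.   ] j [-0.17  0.08  1.68  0.    1.37 -0.36]
shift tool mm [  0.3  -1.4 126. ]
turn mrad [ 6.  1. -1.]
turn mrad [ 2.000e+00 -1.000e+01  3.141e+03]
```

View pics/s3.png

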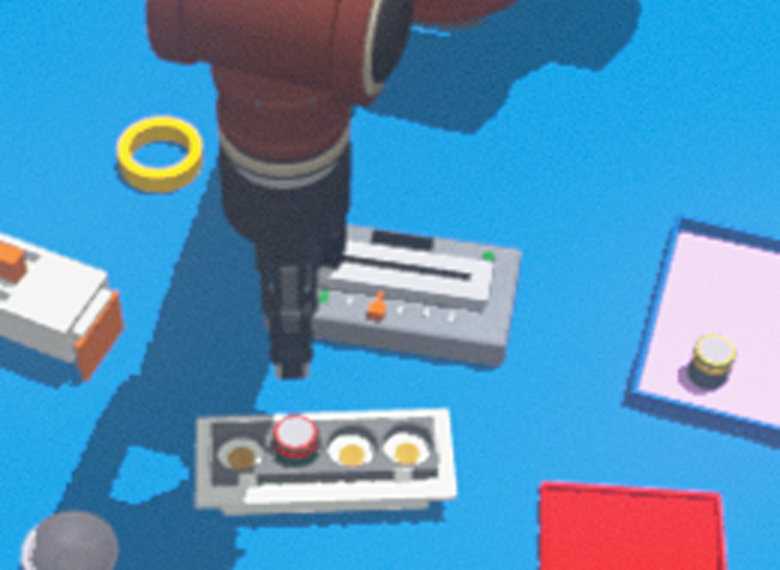

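View pics/t3.png

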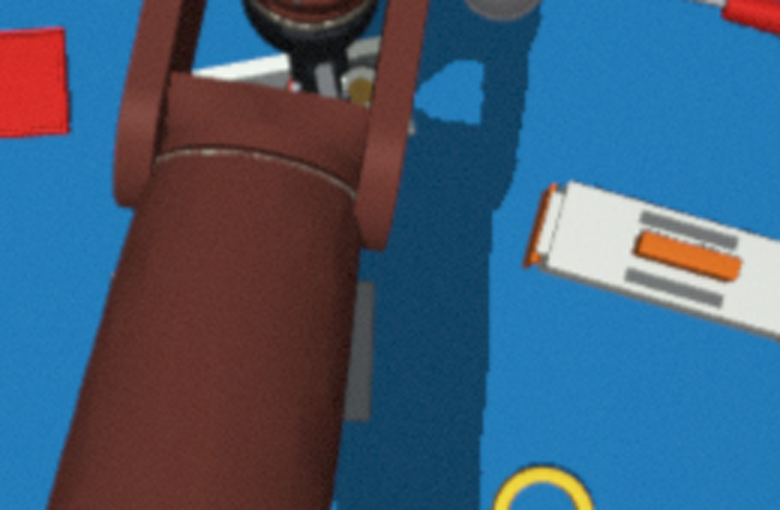

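Request:
step_arm(
  moves=[
    [0, -0.001, 0.045, 0.006, 0, 0, 0.06],
    [0, 0, 0.045, 0, 0, 0, 0.06],
    [0, 0, 0.034, 0, 0, 0, 0.06],
    [0, 0, 0, 0, 0, 0, 0.06],
  ],
)

```text
time: 7.85
tool_pos: [0.6147, -0.0294, 0.0438]
tool_rot: [-0.004, 0.635, 0.772, -0.003]
contact_force: [-0.9, 0.3, -0.3]
gripper_width: 0.703
```

```bash
python3 -c "
from h import *
plan([.6195,-.030,.048],11.05)
p,d,W=grab('scene'); crop(p,240,180,400,300,5,'s4')
"
```

```text
t 7.85 p [ 0.6147 -0.0294  0.0438] f [-0.9  0.3 -0.3] g 60.0 ydir 11.11 z [-0.011  0.001 -1.   ] j [-0.17  0.22  1.76 -0.    1.17 -0.36]
shift tool mm [-1.5  4.5 -4.3]
turn mrad [-11.  -3.   1.]
turn mrad [    4.   -17. -3140.]
```

View pics/s4.png

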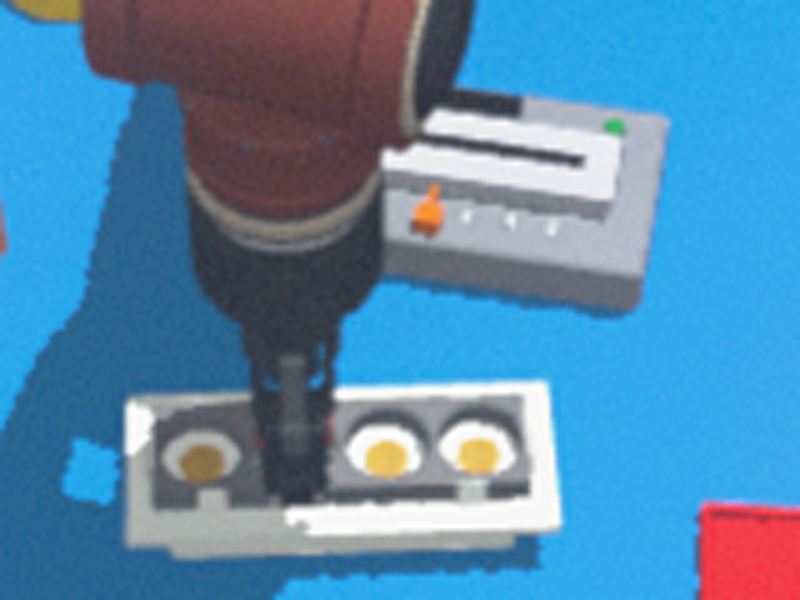

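Request:
step_arm(
  moves=[
    [-0.0015, 0.0045, -0.005, -0.011, -0.003, 0, 0.06],
    [0, 0, 0, 0, 0, 0, 0.06],
    [0, 0, 0, 0, 0, 0, 0.06],
  ],
)

```text
time: 8.2
tool_pos: [0.6267, -0.0311, 0.0588]
tool_rot: [0.008, 0.636, 0.772, 0.004]
contact_force: [-0.2, -0.5, 0.6]
gripper_width: 0.705
```

```bash
python3 -c "
from h import *
plan([.6195,-.030,.048],11.05)
"
```

```text
t 8.2 p [ 0.6267 -0.0311  0.0588] f [-0.2 -0.5  0.6] g 60.2 ydir 11.02 z [ 0.018 -0.003 -1.   ] j [-0.17  0.21  1.75 -0.    1.17 -0.36]
shift tool mm [ 2.5 -7.  10.7]
turn mrad [17.  7. -1.]
turn mrad [  10.  -27. 3141.]
```

Request:
step_arm(
  moves=[
    [0, 0, 0, 0, 0, 0, 0.06],
    [0, 0, 0, 0, 0, 0, 0.06],
  ],
)

```text
time: 8.4
tool_pos: [0.6248, -0.0308, 0.0562]
tool_rot: [0.006, 0.636, 0.772, 0.003]
contact_force: [0.0, -0.7, -0.1]
gripper_width: 0.705
```

Request:
step_arm(
  moves=[
    [0, 0, 0, 0, 0, 0, 0.06],
    [0, 0, 0, 0, 0, 0, 0.06],
    [0, 0, 0, 0, 0, 0, 0.06],
  ],
)

```text
time: 8.7
tool_pos: [0.6243, -0.0307, 0.0552]
tool_rot: [0.005, 0.636, 0.772, 0.003]
contact_force: [0.8, -0.0, -0.1]
gripper_width: 0.701
```

```bash
python3 -c "
from h import *
plan([.6195,-.030,.048],11.05)
"
```

```text
t 8.7 p [ 0.6243 -0.0307  0.0552] f [ 0.8 -0.  -0.1] g 59.9 ydir 11.0 z [ 0.012 -0.002 -1.   ] j [-0.17  0.21  1.75 -0.    1.17 -0.36]
shift tool mm [ 1.6 -4.7  7.2]
turn mrad [12.  5. -1.]
turn mrad [   7.  -18. 3141.]
```

Request:
step_arm(
  moves=[
    [0.0008, -0.0024, 0.004, 0.006, 0.0025, 0, 0.06],
    [0.0008, -0.0024, 0.003, 0.006, 0.0025, 0, 0.06],
    [0, 0, 0, 0, 0, 0, 0.06],
    [0, 0, 0, 0, 0, 0, 0.06],
    [0, 0, 0, 0, 0, 0, 0.06],
    [0, 0, 0, 0, 0, 0, 0.06],
  ],
)

```text
time: 9.3
tool_pos: [0.6196, -0.0301, 0.0485]
tool_rot: [-0.0, 0.636, 0.772, 0.0]
contact_force: [-0.5, 0.6, 0.9]
gripper_width: 0.7
```

```bash
python3 -c "
from h import *
plan([.6195,-.030,.048],11.05)
"
```

```text
t 9.3 p [ 0.6196 -0.0301  0.0485] f [-0.5  0.6  0.9] g 59.7 ydir 11.0 z [ 0.  0. -1.] j [-0.17  0.22  1.76  0.    1.17 -0.36]
shift tool mm [ 0.1 -0.1  0.5]
turn mrad [ 0. -0. -1.]
turn mrad [-1.000e+00 -0.000e+00  3.141e+03]
```

Good. Close.

Request:
step_arm(
  moves=[
    [0, 0, 0, 0, 0, 0, 0.025],
    [0, 0, 0, 0, 0, 0, 0.025],
    [0, 0, 0, 0, 0, 0, 0.025],
    [0, 0, 0, 0, 0, 0, 0.025],
    [0, 0, 0, 0, 0, 0, 0.025],
    [0, 0, 0, 0, 0, 0, 0.025],
    [0, 0, 0, 0, 0, 0, 0.025],
  ],
)

```text
time: 10.0
tool_pos: [0.6186, -0.0303, 0.0489]
tool_rot: [-0.001, 0.636, 0.772, -0.001]
contact_force: [-4.5, -1.4, 5.2]
gripper_width: 0.348
```

```bash
python3 -c "
from h import *
plan([.6195,-.030,.048],11.05)
p,d,W=grab('scene'); crop(p,240,180,400,300,5,'s5')
"
```

```text
t 10.0 p [ 0.6186 -0.0303  0.0489] f [-4.5 -1.4  5.2] g 29.7 ydir 11.01 z [-0.003 -0.    -1.   ] j [-0.17  0.22  1.76 -0.    1.17 -0.36]
shift tool mm [0.1 0.9 0.9]
turn mrad [-3. -0. -1.]
turn mrad [-1.000e+00  4.000e+00  3.141e+03]
```

View pics/s5.png

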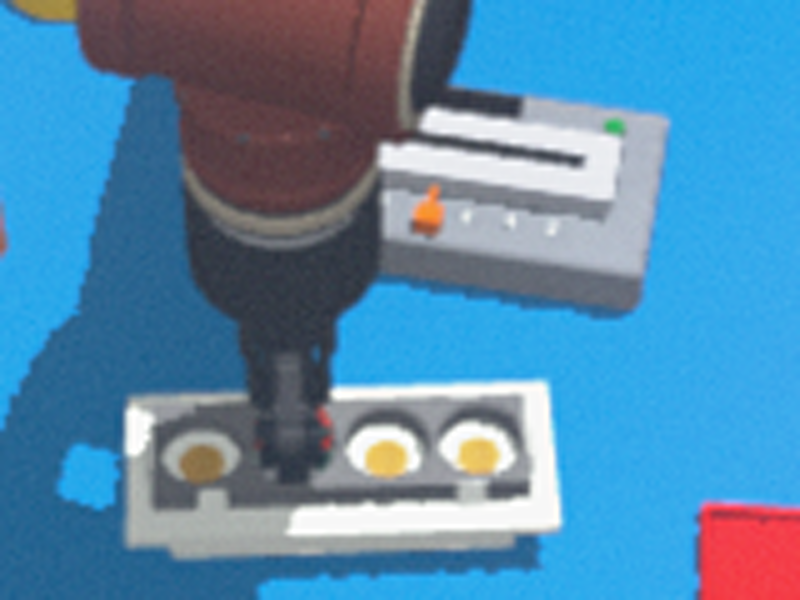

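Request:
step_arm(
  moves=[
    [0, 0, -0.008, 0, 0, 0, 0.025],
    [0, 0, -0.012, 0, 0, 0, 0.025],
    [0, 0, -0.015, 0, 0, 0, 0.025],
    [0, 0, -0.015, 0, 0, 0, 0.025],
    [0, 0, 0, 0, 0, 0, 0.025],
    [0.02, 0.005, 0, 0, 0, 0, 0.025],
    [0.03, 0.008, 0, 0, 0, 0, 0.025],
    [0.035, 0.009, 0, 0, 0, 0, 0.025],
  ],
)

```text
time: 10.85
tool_pos: [0.625, 0.0577, 0.0985]
tool_rot: [-0.0, 0.637, 0.771, 0.0]
contact_force: [1.0, -0.1, -0.5]
gripper_width: 0.343
```

Request:
step_arm(
  moves=[
    [0.035, 0.009, 0, 0, 0, 0, 0.025],
    [0.035, 0.009, 0, 0, 0, 0, 0.025],
    [0.035, 0.009, 0, 0, 0, 0, 0.025],
    [0.03, 0.008, 0, 0, 0, 0, 0.025],
    [0.016, 0.004, 0, 0, 0, 0, 0.025],
    [0, 0, 0, 0, 0, 0, 0.025],
    [0, 0, 0, 0, 0, 0, 0.025],
    [0, 0, 0, 0, 0, 0, 0.025],
  ],
)

```text
time: 11.65
tool_pos: [0.6344, 0.2118, 0.0983]
tool_rot: [-0.0, 0.637, 0.771, -0.0]
contact_force: [0.4, 0.3, -0.3]
gripper_width: 0.342
```

```bash
python3 -c "
from h import *
plan([.6345,.214,.05],11.05)
p,d,W=grab('scene'); crop(p,300,180,500,330,4,'s6')
p,d,W=grab('top'); crop(p,100,120,360,290,3,'t6')
"
```

```text
t 11.65 p [0.6344 0.2118 0.0983] f [ 0.4  0.3 -0.3] g 29.2 ydir 10.92 z [-0.001 -0.    -1.   ] j [ 0.21  0.26  1.61 -0.    1.27  0.02]
shift tool mm [ 2.1  0.6 48.3]
turn mrad [-1.  0. -2.]
turn mrad [0.000e+00 1.000e+00 3.139e+03]
```

View pics/s6.png

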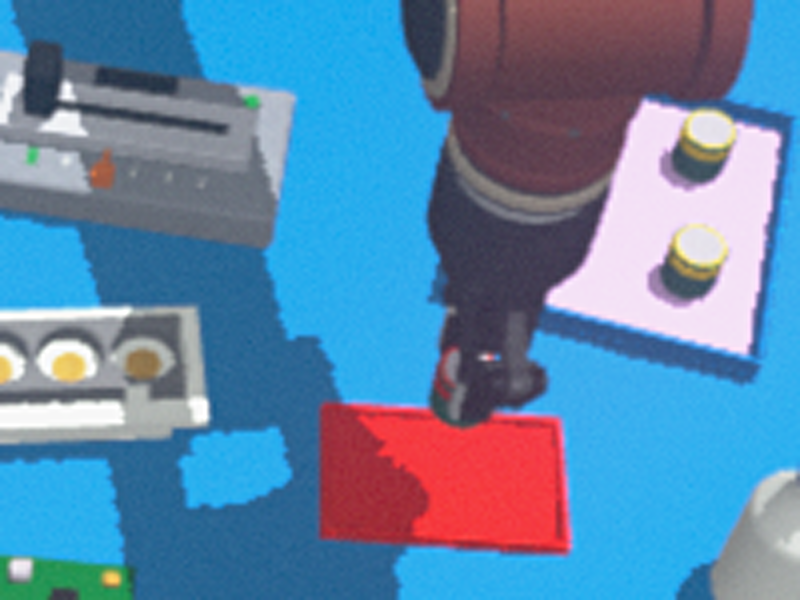

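View pics/t6.png

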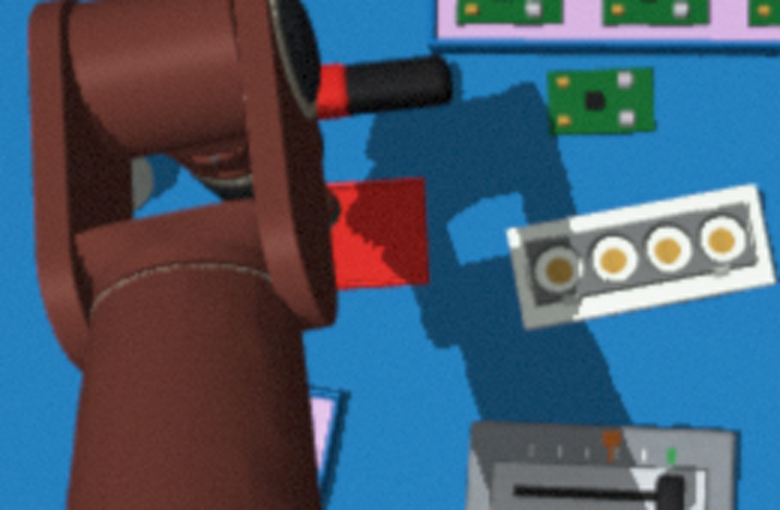

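```bash
python3 -c "
from h import *
p,d,W=grab('scene'); crop(p,395,250,455,295,13,'s7')
for n in ('scene',):
  for r in cut_out(n,'used0')[:2]: print(r['conf'],r['point'],np.nanmin(W[r['mask']],0),np.nanmax(W[r['mask']],0))
"
```

```text
0.57 [411.5, 274.5] [0.62661964 0.19650176 0.08004892] [0.65087678 0.20882466 0.11407119]
```

View pics/s7.png

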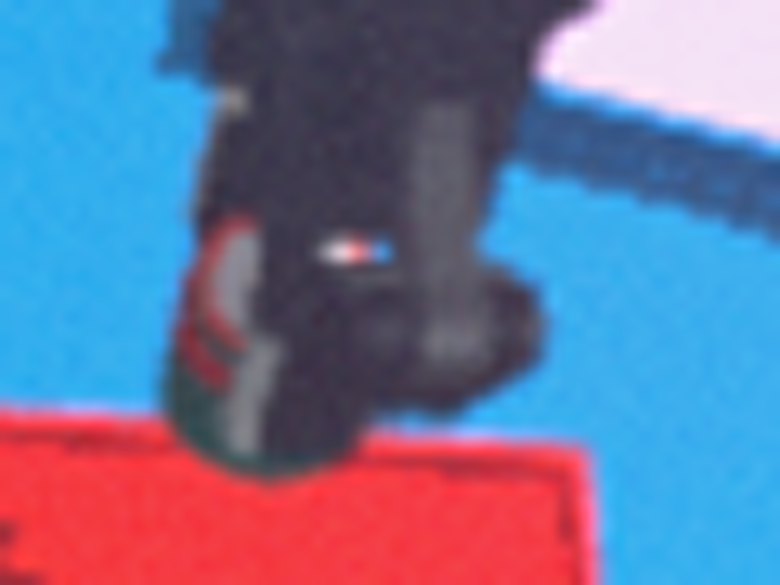

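Request:
step_arm(
  moves=[
    [0.002, 0, 0.02, 0, 0, 0, 0.025],
    [0, 0, 0.02, 0, 0, 0, 0.025],
    [0, 0, 0.015, 0, 0, 0, 0.025],
    [0, 0, 0.01, 0, 0, 0, 0.025],
    [0, 0, 0.005, 0, 0, 0, 0.025],
    [0, 0, 0, 0, 0, 0, 0.025],
    [0, 0, 0, 0, 0, 0, 0.025],
    [0, 0, 0, 0, 0, 0, 0.025],
  ],
)

```text
time: 12.65
tool_pos: [0.6348, 0.2154, 0.0296]
tool_rot: [0.0, 0.636, 0.772, 0.001]
contact_force: [-0.6, -0.9, -0.1]
gripper_width: 0.34
```

```bash
python3 -c "
from h import *
plan([.6345,.214,.0225],11.05)"
```

```text
t 12.65 p [0.6348 0.2154 0.0296] f [-0.6 -0.9 -0.1] g 29.0 ydir 11.0 z [ 0.002  0.001 -1.   ] j [0.22 0.34 1.63 0.   1.16 0.02]
shift tool mm [-1.4 -0.6  7.1]
turn mrad [ 2. -0. -1.]
turn mrad [-1.000e+00 -3.000e+00  3.141e+03]
```

Request:
step_arm(
  moves=[
    [0, 0, 0.003, 0, 0, 0, 0.025],
    [0, 0, 0.003, 0, 0, 0, 0.025],
    [0, 0, 0.0015, 0, 0, 0, 0.025],
    [0, 0, 0, 0, 0, 0, 0.025],
    [0, 0, 0, 0, 0, 0, 0.025],
    [0, 0, 0, 0, 0, 0, 0.025],
  ],
)

```text
time: 13.25
tool_pos: [0.6345, 0.2153, 0.0229]
tool_rot: [-0.0, 0.636, 0.772, 0.0]
contact_force: [-3.4, -0.4, 7.7]
gripper_width: 0.342
```

Request:
step_arm(
  moves=[
    [0, 0, -0.001, 0, 0, 0, 0.025],
    [0, 0, 0, 0, 0, 0, 0.06],
    [0, 0, 0, 0, 0, 0, 0.06],
    [0, 0, 0, 0, 0, 0, 0.06],
    [0, 0, -0.02, 0, 0, 0, 0.06],
    [0, 0, -0.04, 0, 0, 0, 0.06],
    [0, 0, -0.04, 0, 0, 0, 0.06],
    [0, 0, 0, 0, 0, 0, 0.06],
  ],
)

```text
time: 14.05
tool_pos: [0.6384, 0.2162, 0.1299]
tool_rot: [0.004, 0.636, 0.772, 0.005]
contact_force: [0.8, 0.6, 1.1]
gripper_width: 0.701
```

```bash
cat > look.py <<'E'
from meas import *
import sys
# find standing modules tops
def mods(n,W,p):
    out=[]
    for name,reg,z in (('tray',(.3,.6,.17,.47),(.030,.042)),('carrier',(.53,.72,-.13,.13),(.056,.068)),('red',(.57,.7,.14,.29),(.030,.042))):
        for m in comps(blob(W,*reg,*z),40):
            zz=np.median(W[m][:,2]); v,u=np.nonzero(m); X=atz(n,np.c_[u,v],zz); c,s,a=rect(X)
            print(n,name,m.sum(),'z',zz.round(4),'ctr',c,'size',s)
if __name__=='__main__':
    tag=sys.argv[1]
    for n in ('scene','top'):
        p,d,W=grab(n,n+tag); mods(n,W,p)
    plan()
E
python3 look.py 8
```

```text
scene tray 123 z 0.0354 ctr [397.3 355.6] size [30.3 33.3]
scene tray 141 z 0.0347 ctr [482.8 347.5] size [28.8 34.5]
scene red 164 z 0.0352 ctr [637.1 216.2] size [30.3 32. ]
top red 148 z 0.0362 ctr [635.7 212.4] size [29.3 26. ]
t 14.15 p [0.6349 0.2154 0.1235] f [-0.1  0.   0.1] g 59.5 ydir 11.0 z [ 0.003  0.001 -1.   ] j [0.22 0.24 1.59 0.   1.31 0.02]
```

View pics/scene8.png

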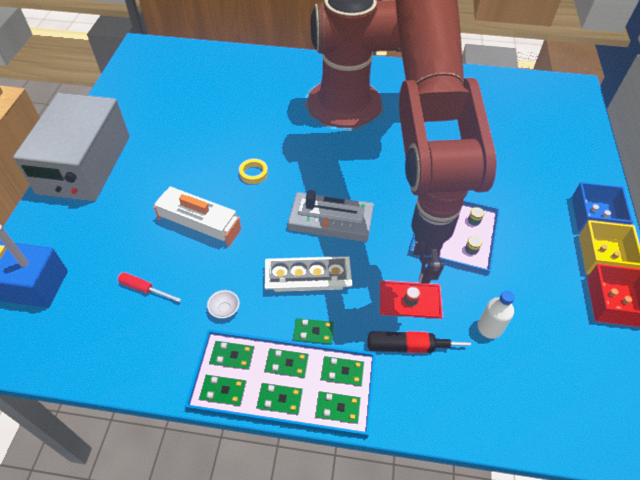

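Request:
step_arm(
  moves=[
    [0.015, -0.027, 0, 0, 0, 0, 0.06],
    [0.018, -0.032, 0, 0, 0, 0, 0.06],
    [0.018, -0.032, 0.008, 0, 0, 0, 0.06],
    [0.018, -0.032, 0.015, 0, 0, 0, 0.06],
    [0.011, -0.0195, 0.015, 0, 0, 0, 0.06],
    [0, 0, 0.005, 0, 0, 0, 0.06],
    [0, 0, 0, 0, 0, 0, 0.06],
    [0, 0, 0, 0, 0, 0, 0.06],
  ],
)

```text
time: 14.95
tool_pos: [0.4796, 0.2662, 0.0788]
tool_rot: [-0.0, 0.636, 0.771, -0.0]
contact_force: [0.0, 0.2, 1.4]
gripper_width: 0.7
```

```bash
cat > pl.py <<'E'
from h import *; import sys
a=list(map(float,sys.argv[1:])); plan(a[:3],a[3] if len(a)>3 else 11.05)
E
python3 pl.py .48 .2663 .022; python3 -c "
from look import *
for n in ('scene','top'):
    p,d,W=grab(n,n+'9'); mods(n,W,p)
    if n=='scene': crop(p,360,130,520,250,5,'s9')
"
```

```text
t 14.95 p [0.4796 0.2662 0.0788] f [0.  0.2 1.4] g 59.8 ydir 10.97 z [-0.  0. -1.] j [0.37 0.02 1.92 0.   1.21 0.18]
shift tool mm [-0.   0.5 56.8]
turn mrad [-0. -0. -1.]
turn mrad [  -0.    0. 3140.]
scene tray 123 z 0.035 ctr [396.8 356.6] size [30.3 31.5]
scene tray 122 z 0.0345 ctr [483.4 264.4] size [31.7 32.1]
scene tray 140 z 0.0348 ctr [482.5 347.5] size [28.8 33.6]
scene red 164 z 0.035 ctr [637.9 216. ] size [33.7 29.2]
top tray 183 z 0.0364 ctr [480.  265.2] size [29.8 32.1]
top red 177 z 0.0366 ctr [634.5 214.4] size [31.2 30.3]
```

View pics/s9.png

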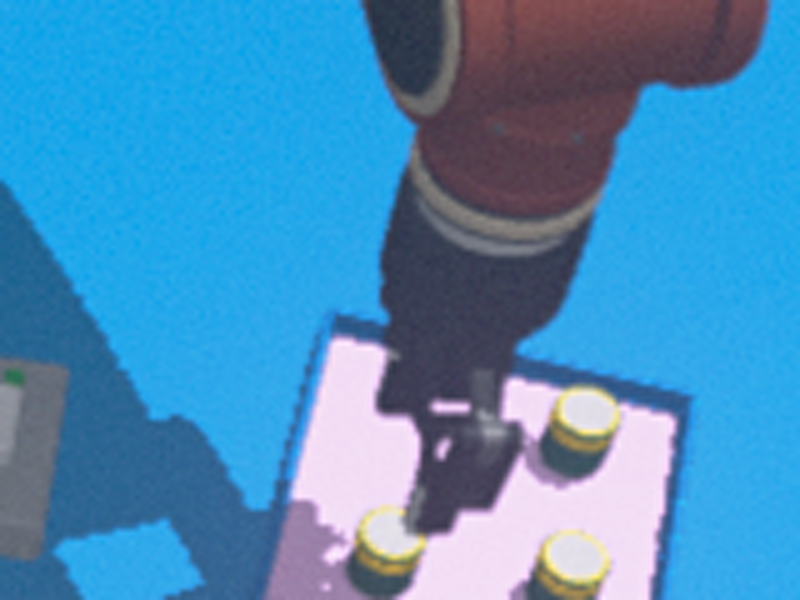

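Request:
step_arm(
  moves=[
    [0, 0, 0.015, 0, 0, 0, 0.06],
    [0, 0, 0.015, 0, 0, 0, 0.06],
    [0, 0, 0.014, 0, 0, 0, 0.06],
    [0, 0, 0.009, 0, 0, 0, 0.06],
    [0, 0, 0.004, 0, 0, 0, 0.06],
    [0, 0, 0, 0, 0, 0, 0.06],
    [0, 0, 0, 0, 0, 0, 0.06],
    [0, 0, 0, 0, 0, 0, 0.06],
  ],
)

```text
time: 15.85
tool_pos: [0.4794, 0.2668, 0.0228]
tool_rot: [0.0, 0.636, 0.772, 0.001]
contact_force: [-1.2, -0.5, 0.0]
gripper_width: 0.704
```

```bash
python3 pl.py .48 .2661 .022
```

```text
t 15.85 p [0.4794 0.2668 0.0228] f [-1.2 -0.5  0. ] g 60.1 ydir 11.0 z [ 0.001  0.001 -1.   ] j [0.37 0.1  1.94 0.   1.1  0.18]
shift tool mm [-0.8  0.4  0.8]
turn mrad [ 1. -1. -1.]
turn mrad [-1.000e+00 -2.000e+00  3.141e+03]
```

Request:
step_arm(
  moves=[
    [-0.001, 0, 0, 0, 0, 0, 0.04],
    [0, 0, 0, 0, 0, 0, 0.025],
    [0, 0, 0, 0, 0, 0, 0.025],
    [0, 0, 0, 0, 0, 0, 0.025],
    [0, 0, 0, 0, 0, 0, 0.025],
    [0, 0, 0, 0, 0, 0, 0.025],
    [0, 0, 0, 0, 0, 0, 0.025],
  ],
)

```text
time: 16.55
tool_pos: [0.4796, 0.2658, 0.0229]
tool_rot: [0.0, 0.636, 0.772, 0.001]
contact_force: [-1.4, -0.8, 5.3]
gripper_width: 0.345
```

```bash
python3 pl.py .48 .2661 .022
```

```text
t 16.55 p [0.4796 0.2658 0.0229] f [-1.4 -0.8  5.3] g 29.5 ydir 11.0 z [ 0.001  0.001 -1.   ] j [0.37 0.1  1.94 0.   1.1  0.18]
shift tool mm [0.2 0.4 0.9]
turn mrad [ 1. -1. -1.]
turn mrad [-1.000e+00 -2.000e+00  3.141e+03]
```

Request:
step_arm(
  moves=[
    [0, 0, -0.01, 0, 0, 0, 0.025],
    [0, 0, -0.02, 0, 0, 0, 0.025],
    [0, 0, -0.025, 0, 0, 0, 0.025],
    [0, 0, -0.02, 0, 0, 0, 0.025],
    [0, 0, -0.005, 0, 0, 0, 0.025],
    [-0.015, 0.004, 0, 0, 0, 0, 0.025],
    [-0.03, 0.008, 0, 0, 0, 0, 0.025],
    [-0.04, 0.01, 0, 0, 0, 0, 0.025],
  ],
)

```text
time: 17.35
tool_pos: [0.5158, 0.1852, 0.1]
tool_rot: [-0.001, 0.635, 0.772, -0.001]
contact_force: [-0.8, 0.4, 0.4]
gripper_width: 0.342
```

Request:
step_arm(
  moves=[
    [-0.045, 0.01, 0, 0, 0, 0, 0.025],
    [-0.045, 0.011, 0, 0, 0, 0, 0.025],
    [-0.045, 0.011, 0, 0, 0, 0, 0.025],
    [-0.04, 0.011, 0, 0, 0, 0, 0.025],
    [-0.035, 0.01, 0, 0, 0, 0, 0.025],
    [-0.021, 0.005, 0, 0, 0, 0, 0.025],
    [0, 0, 0, 0, 0, 0, 0.025],
    [0, 0, 0, 0, 0, 0, 0.025],
  ],
)

```text
time: 18.15
tool_pos: [0.6169, -0.0294, 0.1005]
tool_rot: [-0.001, 0.636, 0.771, -0.0]
contact_force: [-0.6, -0.3, -1.0]
gripper_width: 0.349
```

```bash
python3 pl.py .6187 -.0297 .075;  python3 -c "
from h import *
p,d,W=grab('scene'); crop(p,240,170,400,290,5,'s10')"
```

```text
t 18.15 p [ 0.6169 -0.0294  0.1005] f [-0.6 -0.3 -1. ] g 29.8 ydir 10.96 z [-0.003  0.001 -1.   ] j [-0.17  0.15  1.74  0.    1.26 -0.36]
shift tool mm [-0.7  1.8 25.5]
turn mrad [-2. -2. -2.]
turn mrad [-3.00e+00  4.00e+00  3.14e+03]
```

View pics/s10.png

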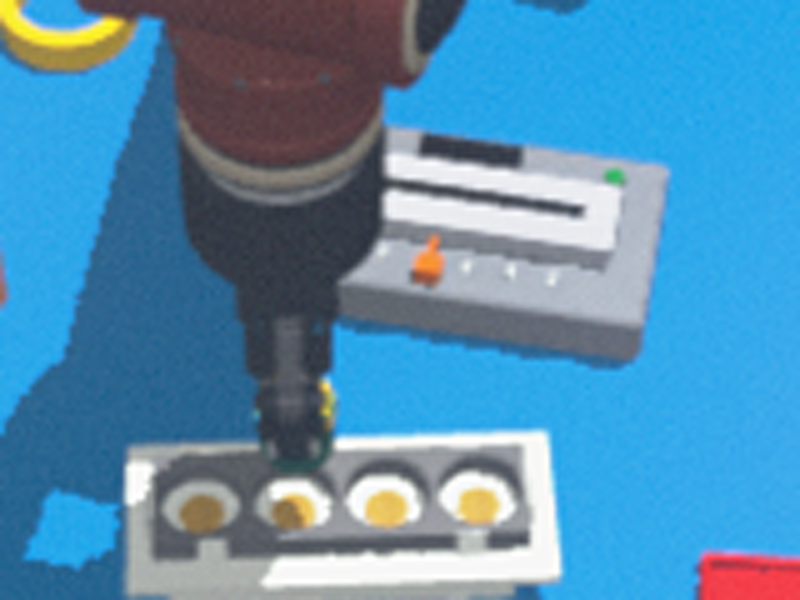

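Request:
step_arm(
  moves=[
    [-0.0005, 0.0018, 0.015, -0.002, -0.002, 0, 0.025],
    [0, 0, 0.012, 0, 0, 0, 0.025],
    [0, 0, 0.006, 0, 0, 0, 0.025],
    [0, 0, 0, 0, 0, 0, 0.025],
    [0, 0, 0, 0, 0, 0, 0.025],
    [0, 0, 0, 0, 0, 0, 0.025],
  ],
)

```text
time: 18.8
tool_pos: [0.6202, -0.0295, 0.0694]
tool_rot: [0.002, 0.636, 0.772, 0.0]
contact_force: [0.5, -0.6, -0.5]
gripper_width: 0.346
```

```bash
python3 pl.py .6187 -.0297 .048
```

```text
t 18.8 p [ 0.6202 -0.0295  0.0694] f [ 0.5 -0.6 -0.5] g 29.6 ydir 11.01 z [ 0.003 -0.001 -1.   ] j [-0.17  0.19  1.75 -0.    1.2  -0.36]
shift tool mm [ 0.2 -1.5 21.4]
turn mrad [ 3.  2. -1.]
turn mrad [ 3.000e+00 -4.000e+00  3.141e+03]
```

Request:
step_arm(
  moves=[
    [0, -0.0013, 0.003, 0.002, 0.001, 0, 0.025],
    [0, 0, 0.004, 0, 0, 0, 0.025],
    [0, 0, 0.004, 0, 0, 0, 0.025],
    [0, 0, 0, 0, 0, 0, 0.025],
    [0, 0, 0, 0, 0, 0, 0.025],
  ],
)

```text
time: 19.3
tool_pos: [0.6181, -0.03, 0.0573]
tool_rot: [-0.0, 0.636, 0.772, -0.001]
contact_force: [-1.6, -0.9, -0.8]
gripper_width: 0.343
```

```bash
python3 pl.py .6187 -.0297 .048
```

```text
t 19.3 p [ 0.6181 -0.03    0.0573] f [-1.6 -0.9 -0.8] g 29.3 ydir 11.0 z [-0.001 -0.001 -1.   ] j [-0.17  0.2   1.75 -0.    1.18 -0.36]
shift tool mm [0.2 0.7 9.3]
turn mrad [-1.  1. -1.]
turn mrad [1.000e+00 2.000e+00 3.141e+03]
```

Request:
step_arm(
  moves=[
    [0, 0.0005, 0.003, 0, 0, 0, 0.025],
    [0, 0, 0.003, 0, 0, 0, 0.025],
    [0, 0, 0.002, 0, 0, 0, 0.025],
    [0, 0, 0, 0, 0, 0, 0.025],
    [0, 0, 0, 0, 0, 0, 0.025],
  ],
)

```text
time: 19.8
tool_pos: [0.6183, -0.03, 0.0492]
tool_rot: [-0.0, 0.636, 0.772, -0.001]
contact_force: [-2.9, -4.4, -0.8]
gripper_width: 0.344
```

```bash
python3 pl.py .6187 -.0297 .048
```

```text
t 19.8 p [ 0.6183 -0.03    0.0492] f [-2.9 -4.4 -0.8] g 29.4 ydir 11.0 z [-0.002 -0.001 -1.   ] j [-0.17  0.21  1.76 -0.    1.17 -0.36]
shift tool mm [0.3 0.4 1.1]
turn mrad [-2.  1. -1.]
turn mrad [1.000e+00 3.000e+00 3.141e+03]
```

Request:
step_arm(
  moves=[
    [-0.001, -0.0005, 0.0015, 0, 0, 0, 0.025],
    [0, 0, 0, 0, 0, 0, 0.025],
    [0, 0, 0, 0, 0, 0, 0.025],
    [0, 0, 0, 0, 0, 0, 0.025],
  ],
)

```text
time: 20.2
tool_pos: [0.6184, -0.0304, 0.0489]
tool_rot: [-0.0, 0.636, 0.772, -0.0]
contact_force: [-5.1, -2.9, 4.9]
gripper_width: 0.344
```

```bash
python3 pl.py .6187 -.0297 .048
```

```text
t 20.2 p [ 0.6184 -0.0304  0.0489] f [-5.1 -2.9  4.9] g 29.3 ydir 11.0 z [-0.001  0.    -1.   ] j [-0.17  0.21  1.76  0.    1.17 -0.36]
shift tool mm [0.6 0.4 0.9]
turn mrad [-1. -0. -1.]
turn mrad [-1.000e+00  2.000e+00  3.141e+03]
```

Request:
step_arm(
  moves=[
    [0, 0, 0, 0, 0, 0, 0.06],
    [0, 0, 0, 0, 0, 0, 0.06],
    [0, 0, 0, 0, 0, 0, 0.06],
    [0, 0, -0.01, 0, 0, 0, 0.06],
    [0, 0, -0.03, 0, 0, 0, 0.06],
    [0, 0, -0.03, 0, 0, 0, 0.06],
    [0.03, -0.01, 0, 0, 0, 0, 0.06],
    [0.04, -0.01, 0, 0, 0, 0, 0.06],
  ],
)

```text
time: 21.0
tool_pos: [0.5874, 0.0337, 0.1214]
tool_rot: [0.002, 0.637, 0.771, 0.001]
contact_force: [-0.8, 0.6, 0.3]
gripper_width: 0.701
```

Request:
step_arm(
  moves=[
    [0.045, -0.005, 0, 0, 0, 0, 0.06],
    [0.045, -0.005, 0, 0, 0, 0, 0.06],
    [0.045, -0.008, 0, 0, 0, 0, 0.06],
    [0.03, -0.005, 0, 0, 0, 0, 0.06],
    [0, 0, 0, 0, 0, 0, 0.06],
    [0, 0, 0, 0, 0, 0, 0.06],
  ],
)

```text
time: 21.6
tool_pos: [0.5318, 0.1923, 0.119]
tool_rot: [0.001, 0.635, 0.772, 0.0]
contact_force: [0.0, -0.7, -0.4]
gripper_width: 0.701
```

```bash
python3 look.py 11;python3 pl.py .481 .347 .09
```

```text
scene tray 124 z 0.035 ctr [396.9 356. ] size [30.3 32.6]
scene tray 149 z 0.0349 ctr [505.1 369.7] size [32.6 32.1]
scene carrier 157 z 0.0608 ctr [621.7 -27.9] size [30.5 29.7]
scene red 170 z 0.0352 ctr [638.3 215.9] size [34.2 29.2]
top carrier 180 z 0.0624 ctr [618.7 -29.6] size [30.2 31.7]
top red 42 z 0.0359 ctr [638.  203.2] size [27.6  8.7]
t 21.7 p [0.5322 0.1911 0.1187] f [ 0.5 -0.8  0.7] g 60.0 ydir 10.95 z [ 0.001 -0.001 -1.   ] j [ 0.21  0.01  1.85 -0.    1.28  0.02]
t 21.7 p [0.5322 0.1911 0.1187] f [ 0.5 -0.8  0.7] g 60.0 ydir 10.95 z [ 0.001 -0.001 -1.   ] j [ 0.21  0.01  1.85 -0.    1.28  0.02]
shift tool mm [162.8 -20.7  28.6]
turn mrad [ 1.  1. -2.]
turn mrad [ 1.00e+00 -1.00e+00  3.14e+03]
```

View pics/scene11.png

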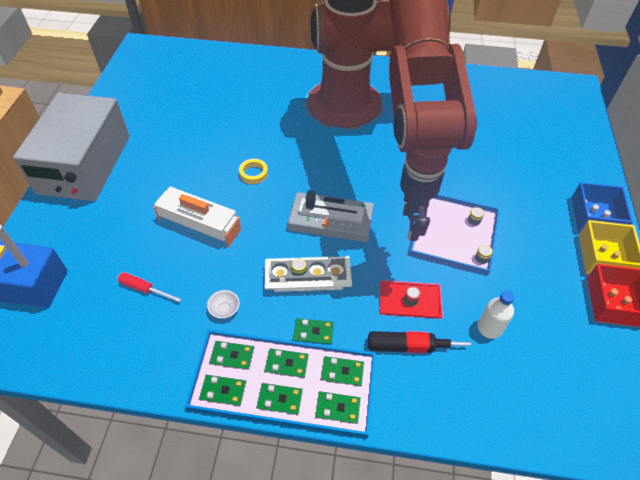

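View pics/top11.png

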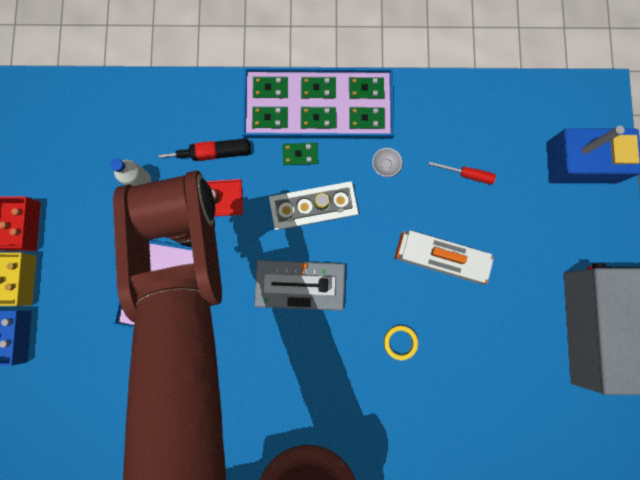

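Request:
step_arm(
  moves=[
    [0.025, 0, 0, 0, 0, 0, 0.06],
    [0.035, 0.001, 0, 0, 0, 0, 0.06],
    [0.04, 0.001, 0, 0, 0, 0, 0.06],
    [0.04, 0.001, 0, 0, 0, 0, 0.06],
    [0.03, 0.001, 0.01, 0, 0, 0, 0.06],
    [0.01, 0.001, 0.015, 0, 0, 0, 0.06],
    [0, 0, 0.005, 0, 0, 0, 0.06],
    [0, 0, 0, 0, 0, 0, 0.06],
  ],
)

```text
time: 22.5
tool_pos: [0.5017, 0.3673, 0.086]
tool_rot: [-0.0, 0.637, 0.771, -0.002]
contact_force: [-0.2, 0.6, -0.4]
gripper_width: 0.702
```

```bash
python3 look.py 12;python3 pl.py .5028 .369 .0235;  python3 -c "
import cv2
p=cv2.imread('pics/scene12.png'); cv2.imwrite('pics/s12.png',cv2.resize(p[140:290,400:560],None,fx=5,fy=5,interpolation=2))"
```

```text
scene tray 123 z 0.0349 ctr [396.8 355.7] size [30.3 33.3]
scene tray 145 z 0.0345 ctr [504.6 369.7] size [31.6 30.3]
scene carrier 162 z 0.0607 ctr [621.6 -27.9] size [30.5 29.7]
scene red 168 z 0.0352 ctr [637.9 215.9] size [33.4 29.2]
top tray 190 z 0.0362 ctr [502.6 367.9] size [31.  30.9]
top tray 195 z 0.0359 ctr [394.4 354.2] size [31.4 31.4]
top carrier 181 z 0.0624 ctr [618.7 -29.6] size [30.2 31.7]
top red 174 z 0.0366 ctr [635.5 214.4] size [28.8 30.7]
t 22.6 p [0.5027 0.3677 0.0879] f [0.6 0.1 0.3] g 60.1 ydir 10.89 z [-0.001 -0.001 -1.   ] j [ 0.51  0.17  1.73 -0.    1.24  0.32]
t 22.6 p [0.5027 0.3677 0.0879] f [0.6 0.1 0.3] g 60.1 ydir 10.89 z [-0.001 -0.001 -1.   ] j [ 0.51  0.17  1.73 -0.    1.24  0.32]
shift tool mm [ 1.3  0.4 64.4]
turn mrad [-1.  1. -3.]
turn mrad [2.000e+00 1.000e+00 3.139e+03]
```

View pics/s12.png

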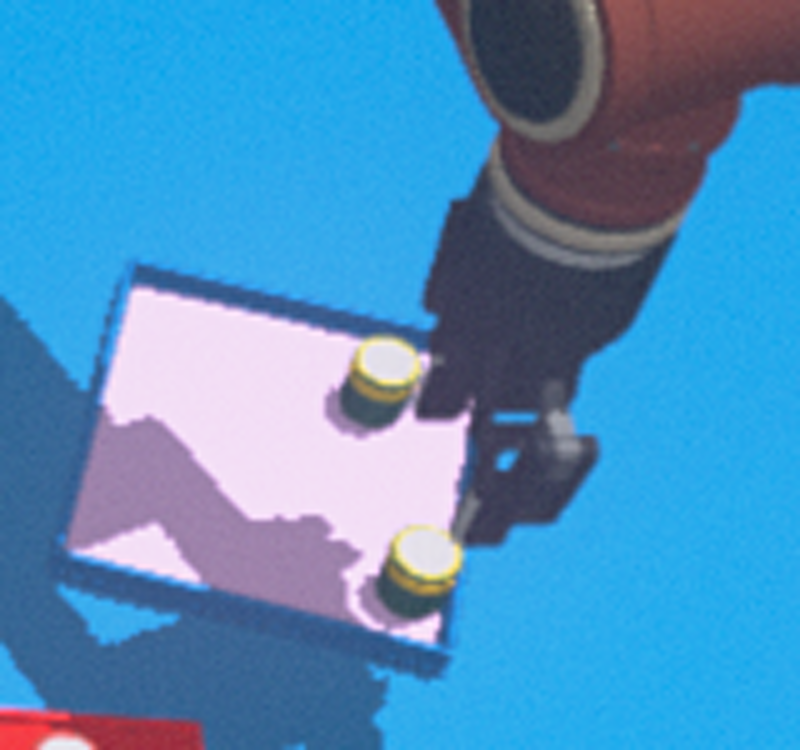

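View pics/top12.png

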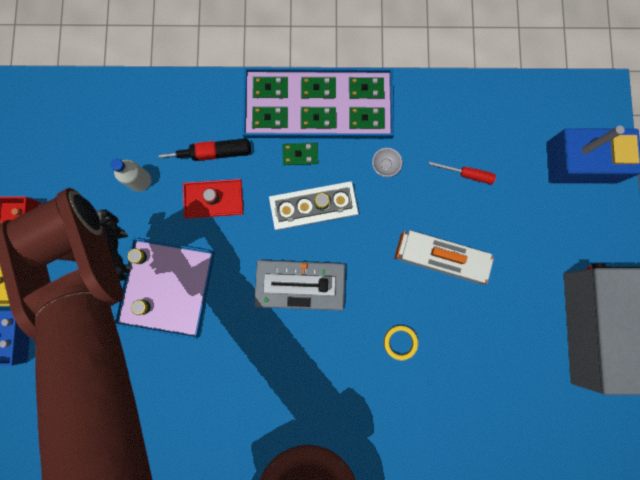

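Request:
step_arm(
  moves=[
    [0.0012, 0, 0.018, 0, 0, 0, 0.06],
    [0, 0, 0.018, 0, 0, 0, 0.06],
    [0, 0, 0.014, 0, 0, 0, 0.06],
    [0, 0, 0.009, 0, 0, 0, 0.06],
    [0, 0, 0.0045, 0, 0, 0, 0.06],
    [0, 0, 0, 0, 0, 0, 0.06],
    [0, 0, 0, 0, 0, 0, 0.06],
    [0, 0, 0, 0, 0, 0, 0.06],
  ],
)

```text
time: 23.4
tool_pos: [0.5026, 0.3709, 0.0256]
tool_rot: [0.0, 0.636, 0.772, 0.001]
contact_force: [-0.2, 0.3, 0.4]
gripper_width: 0.707
```

```bash
python3 pl.py .5026 .3689 .0235
```

```text
t 23.4 p [0.5026 0.3709 0.0256] f [-0.2  0.3  0.4] g 60.3 ydir 11.01 z [ 0.001  0.    -1.   ] j [ 0.52  0.26  1.75 -0.    1.13  0.33]
shift tool mm [-2.  -0.4  2.1]
turn mrad [ 1.  0. -1.]
turn mrad [ 0.000e+00 -2.000e+00  3.141e+03]
```

Request:
step_arm(
  moves=[
    [-0.002, 0, 0.0015, 0, 0, 0, 0.06],
    [0, 0, 0, 0, 0, 0, 0.05],
    [0, 0, 0, 0, 0, 0, 0.025],
    [0, 0, 0, 0, 0, 0, 0.025],
    [0, 0, 0, 0, 0, 0, 0.025],
    [0, 0, 0, 0, 0, 0, 0.025],
    [0, 0, 0, 0, 0, 0, 0.025],
    [0, 0, 0, 0, 0, 0, 0.025],
  ],
)

```text
time: 24.2
tool_pos: [0.5027, 0.3687, 0.0236]
tool_rot: [0.0, 0.636, 0.772, 0.0]
contact_force: [-1.4, 0.1, 3.6]
gripper_width: 0.343
```

```bash
python3 pl.py .603 .0483 .10
```

```text
t 24.2 p [0.5027 0.3687 0.0236] f [-1.4  0.1  3.6] g 29.3 ydir 11.0 z [ 0.001 -0.    -1.   ] j [ 0.51  0.26  1.76 -0.    1.13  0.32]
shift tool mm [-333.7   37.4  -76.3]
turn mrad [ 1.  0. -1.]
turn mrad [ 0.000e+00 -1.000e+00  3.141e+03]
```

Request:
step_arm(
  moves=[
    [0, 0, -0.01, 0, 0, 0, 0.025],
    [0, 0, -0.02, 0, 0, 0, 0.025],
    [0, 0, -0.025, 0, 0, 0, 0.025],
    [0, 0, -0.02, 0, 0, 0, 0.025],
    [-0.015, 0.001, -0.005, 0, 0, 0, 0.025],
    [-0.03, 0.003, 0, 0, 0, 0, 0.025],
    [-0.04, 0.004, 0, 0, 0, 0, 0.025],
    [-0.045, 0.004, 0, 0, 0, 0, 0.025],
  ],
)

```text
time: 25.0
tool_pos: [0.5382, 0.2414, 0.102]
tool_rot: [-0.0, 0.635, 0.772, -0.001]
contact_force: [0.7, -0.4, -1.1]
gripper_width: 0.34
```

Request:
step_arm(
  moves=[
    [-0.045, 0.005, 0, 0, 0, 0, 0.025],
    [-0.045, 0.005, 0, 0, 0, 0, 0.025],
    [-0.045, 0.005, 0, 0, 0, 0, 0.025],
    [-0.045, 0.004, 0, 0, 0, 0, 0.025],
    [-0.04, 0.004, 0, 0, 0, 0, 0.025],
    [-0.024, 0.002, 0, 0, 0, 0, 0.025],
    [0, 0, 0, 0, 0, 0, 0.025],
    [0, 0, 0, 0, 0, 0, 0.025],
  ],
)

```text
time: 25.8
tool_pos: [0.609, 0.0076, 0.1021]
tool_rot: [-0.001, 0.637, 0.771, -0.001]
contact_force: [0.4, -0.0, -0.4]
gripper_width: 0.34
```

```bash
python3 pl.py .6104 .0087 .068
```

```text
t 25.8 p [0.609  0.0076 0.1021] f [ 0.4 -0.  -0.4] g 29.0 ydir 10.9 z [-0.002 -0.    -1.   ] j [-0.11  0.13  1.76 -0.    1.26 -0.3 ]
shift tool mm [ 0.8  1.7 34.1]
turn mrad [-2. -0. -3.]
turn mrad [  -0.    4. 3139.]
```

Request:
step_arm(
  moves=[
    [0.0008, 0.001, 0.015, 0, 0, 0, 0.025],
    [0, 0, 0.012, 0, 0, 0, 0.025],
    [0, 0, 0.006, 0, 0, 0, 0.025],
    [0, 0, 0, 0, 0, 0, 0.025],
    [0, 0, 0, 0, 0, 0, 0.025],
    [0, 0, 0, 0, 0, 0, 0.025],
    [0, 0, 0, 0, 0, 0, 0.025],
  ],
)

```text
time: 26.5
tool_pos: [0.6114, 0.0095, 0.0711]
tool_rot: [0.001, 0.636, 0.772, 0.0]
contact_force: [0.1, -1.0, -0.8]
gripper_width: 0.345
```

```bash
python3 pl.py .6104 .0087 .058; python3 -c "
from h import *
p,d,W=grab('scene'); crop(p,240,180,400,300,5,'s13')"
```

```text
t 26.5 p [0.6114 0.0095 0.0711] f [ 0.1 -1.  -0.8] g 29.4 ydir 11.01 z [ 0.001 -0.001 -1.   ] j [-0.11  0.17  1.77 -0.    1.2  -0.3 ]
shift tool mm [-0.6 -1.1 13.1]
turn mrad [ 1.  1. -1.]
turn mrad [ 2.000e+00 -2.000e+00  3.141e+03]
```

View pics/s13.png

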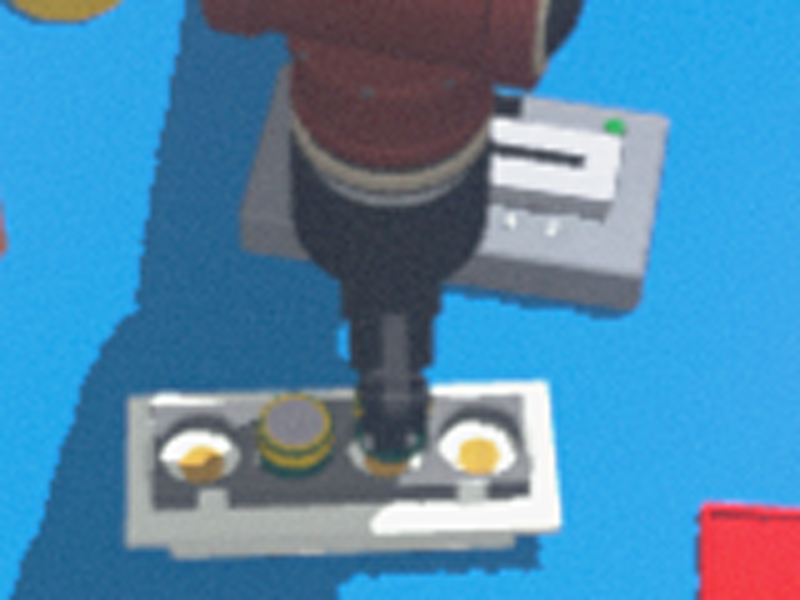

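Cell held above well2; aligned. Insert.

Request:
step_arm(
  moves=[
    [-0.0005, -0.001, 0.005, 0.001, 0.001, 0, 0.025],
    [0, 0, 0.005, 0, 0, 0, 0.025],
    [0, 0, 0.003, 0, 0, 0, 0.025],
    [0, 0, 0, 0, 0, 0, 0.025],
    [0, 0, 0, 0, 0, 0, 0.025],
  ],
)

```text
time: 27.05
tool_pos: [0.6098, 0.0088, 0.057]
tool_rot: [-0.001, 0.636, 0.772, -0.0]
contact_force: [-0.7, 0.2, -0.9]
gripper_width: 0.343
```

```bash
python3 pl.py .6104 .0087 .049
```

```text
t 27.05 p [0.6098 0.0088 0.057 ] f [-0.7  0.2 -0.9] g 29.3 ydir 11.0 z [-0.002  0.    -1.   ] j [-0.11  0.18  1.78  0.    1.18 -0.3 ]
shift tool mm [-0.2  0.6  8. ]
turn mrad [-2. -1. -1.]
turn mrad [-1.000e+00  3.000e+00  3.141e+03]
```

Request:
step_arm(
  moves=[
    [0, 0.0004, 0.003, -0.001, 0, 0, 0.025],
    [0, 0, 0.003, 0, 0, 0, 0.025],
    [0, 0, 0.0025, 0, 0, 0, 0.025],
    [0, 0, 0, 0, 0, 0, 0.025],
    [0, 0, 0, 0, 0, 0, 0.025],
    [0, 0, 0, 0, 0, 0, 0.025],
  ],
)

```text
time: 27.65
tool_pos: [0.6105, 0.0087, 0.0496]
tool_rot: [-0.0, 0.636, 0.772, -0.0]
contact_force: [-3.1, -0.9, 5.6]
gripper_width: 0.34
```

Request:
step_arm(
  moves=[
    [0, 0, 0, 0, 0, 0, 0.06],
    [0, 0, 0, 0, 0, 0, 0.06],
    [0, 0, 0, 0, 0, 0, 0.06],
    [0, 0, -0.01, 0, 0, 0, 0.06],
    [0, 0, -0.03, 0, 0, 0, 0.06],
    [0, 0, -0.03, 0, 0, 0, 0.06],
    [0.03, -0.01, 0, 0, 0, 0, 0.06],
    [0.04, -0.016, 0, 0, 0, 0, 0.06],
  ],
)

```text
time: 28.45
tool_pos: [0.5734, 0.0722, 0.1219]
tool_rot: [0.002, 0.637, 0.771, 0.002]
contact_force: [0.3, -0.1, -1.4]
gripper_width: 0.702
```

Request:
step_arm(
  moves=[
    [0.044, -0.017, 0, 0, 0, 0, 0.06],
    [0.044, -0.017, 0, 0, 0, 0, 0.06],
    [0.044, -0.017, 0, 0, 0, 0, 0.06],
    [0.044, -0.017, 0, 0, 0, 0, 0.06],
    [0.044, -0.017, 0, 0, 0, 0, 0.06],
    [0.044, -0.017, 0, 0, 0, 0, 0.06],
    [0.032, -0.012, 0, 0, 0, 0, 0.06],
    [0.015, -0.006, 0.01, 0, 0, 0, 0.06],
  ],
)

```text
time: 29.25
tool_pos: [0.3938, 0.3581, 0.1114]
tool_rot: [0.0, 0.635, 0.773, 0.002]
contact_force: [0.2, -0.3, 0.0]
gripper_width: 0.699
```

Request:
step_arm(
  moves=[
    [0, 0, 0.015, 0, 0, 0, 0.06],
    [0, 0, 0.005, 0, 0, 0, 0.06],
    [0, 0, 0, 0, 0, 0, 0.06],
    [0, 0, 0, 0, 0, 0, 0.06],
  ],
)

```text
time: 29.65
tool_pos: [0.395, 0.3542, 0.089]
tool_rot: [-0.0, 0.637, 0.771, -0.0]
contact_force: [-0.4, -0.3, 0.7]
gripper_width: 0.704
```

```bash
python3 look.py 14;python3 pl.py .3942 .3551 .0235
```

```text
scene tray 123 z 0.0343 ctr [396.3 355.9] size [30.3 33.4]
scene carrier 161 z 0.061 ctr [623.  -27.7] size [33.  29.6]
scene carrier 161 z 0.0607 ctr [614.3  11.6] size [33.1 29.6]
scene red 169 z 0.0352 ctr [638.2 215.9] size [34.2 29.2]
top tray 196 z 0.0363 ctr [394.4 354. ] size [31.4 31.4]
top carrier 182 z 0.0624 ctr [618.7 -29.6] size [30.2 31.7]
top carrier 183 z 0.0624 ctr [612.1   9.5] size [30.2 29.6]
top red 175 z 0.0362 ctr [634.6 214.5] size [31.2 30.3]
t 29.75 p [0.3952 0.3545 0.0896] f [ 0.4  0.7 -0.6] g 60.2 ydir 10.92 z [ 0.001  0.001 -1.   ] j [ 0.59 -0.04  1.95  0.    1.23  0.4 ]
t 29.75 p [0.3952 0.3545 0.0896] f [ 0.4  0.7 -0.6] g 60.2 ydir 10.92 z [ 0.001  0.001 -1.   ] j [ 0.59 -0.04  1.95  0.    1.23  0.4 ]
shift tool mm [ 0.7 -1.  66.1]
turn mrad [ 1. -1. -2.]
turn mrad [-1.000e+00 -1.000e+00  3.139e+03]
```

View pics/scene14.png

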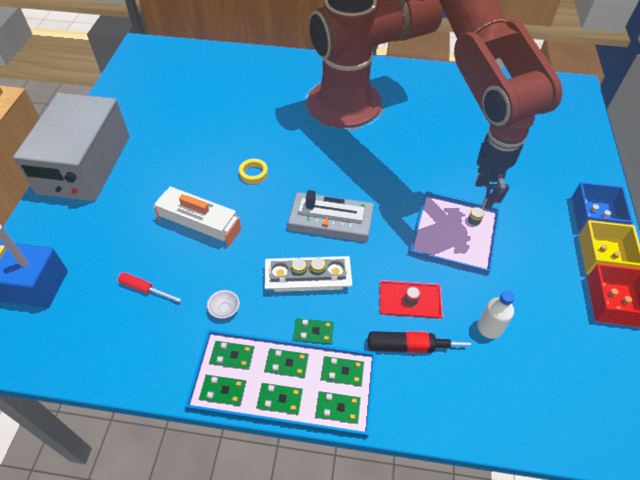

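Request:
step_arm(
  moves=[
    [0, -0.001, 0.018, 0, 0, 0, 0.06],
    [0, 0, 0.018, 0, 0, 0, 0.06],
    [0, 0, 0.014, 0, 0, 0, 0.06],
    [0, 0, 0.01, 0, 0, 0, 0.06],
    [0, 0, 0.005, 0, 0, 0, 0.06],
    [0, 0, 0, 0, 0, 0, 0.06],
    [0, 0, 0, 0, 0, 0, 0.06],
    [0, 0, 0, 0, 0, 0, 0.06],
  ],
)

```text
time: 30.55
tool_pos: [0.3939, 0.3553, 0.0249]
tool_rot: [0.0, 0.636, 0.772, 0.001]
contact_force: [-0.2, 0.6, -0.6]
gripper_width: 0.701
```

```bash
python3 pl.py .3942 .3549 .0235
```

```text
t 30.55 p [0.3939 0.3553 0.0249] f [-0.2  0.6 -0.6] g 59.9 ydir 11.01 z [ 0.001  0.001 -1.   ] j [0.59 0.05 1.98 0.   1.1  0.4 ]
shift tool mm [-0.4  0.2  1.4]
turn mrad [ 1. -1. -1.]
turn mrad [-2.000e+00 -2.000e+00  3.141e+03]
```

Request:
step_arm(
  moves=[
    [-0.0004, 0, 0.0015, 0, 0, 0, 0.06],
    [0, 0, 0, 0, 0, 0, 0.05],
    [0, 0, 0, 0, 0, 0, 0.025],
    [0, 0, 0, 0, 0, 0, 0.025],
    [0, 0, 0, 0, 0, 0, 0.025],
    [0, 0, 0, 0, 0, 0, 0.025],
    [0, 0, 0, 0, 0, 0, 0.025],
    [0, 0, 0, 0, 0, 0, 0.025],
  ],
)

```text
time: 31.35
tool_pos: [0.3938, 0.3547, 0.023]
tool_rot: [-0.0, 0.636, 0.772, 0.001]
contact_force: [-0.1, 0.1, 5.1]
gripper_width: 0.349
```

```bash
python3 pl.py .6028 .048 .102
```

```text
t 31.35 p [0.3938 0.3547 0.023 ] f [-0.1  0.1  5.1] g 29.8 ydir 11.0 z [ 0.001  0.001 -1.   ] j [0.59 0.06 1.98 0.   1.1  0.4 ]
shift tool mm [-340.9  146.7  -79.2]
turn mrad [ 1. -1. -1.]
turn mrad [-1.000e+00 -1.000e+00  3.141e+03]
```

Request:
step_arm(
  moves=[
    [0, 0, -0.01, 0, 0, 0, 0.025],
    [0, 0, -0.02, 0, 0, 0, 0.025],
    [0, 0, -0.025, 0, 0, 0, 0.025],
    [0, 0, -0.02, 0, 0, 0, 0.025],
    [-0.015, 0.007, -0.004, 0, 0, 0, 0.025],
    [-0.03, 0.013, 0, 0, 0, 0, 0.025],
    [-0.04, 0.017, 0, 0, 0, 0, 0.025],
    [-0.042, 0.018, 0, 0, 0, 0, 0.025],
  ],
)

```text
time: 32.15
tool_pos: [0.4715, 0.2392, 0.1014]
tool_rot: [-0.0, 0.635, 0.772, -0.0]
contact_force: [0.7, -0.4, -1.1]
gripper_width: 0.342
```

Request:
step_arm(
  moves=[
    [-0.042, 0.018, 0, 0, 0, 0, 0.025],
    [-0.042, 0.018, 0, 0, 0, 0, 0.025],
    [-0.042, 0.018, 0, 0, 0, 0, 0.025],
    [-0.04, 0.017, 0, 0, 0, 0, 0.025],
    [-0.03, 0.013, 0, 0, 0, 0, 0.025],
    [-0.018, 0.008, 0, 0, 0, 0, 0.025],
    [0, 0, 0, 0, 0, 0, 0.025],
    [0, 0, 0, 0, 0, 0, 0.025],
  ],
)

```text
time: 32.95
tool_pos: [0.602, 0.0483, 0.1009]
tool_rot: [-0.001, 0.636, 0.772, -0.0]
contact_force: [-0.2, 0.7, -0.7]
gripper_width: 0.345
```

```bash
python3 pl.py .6028 .048 .07
```

```text
t 32.95 p [0.602  0.0483 0.1009] f [-0.2  0.7 -0.7] g 29.4 ydir 11.0 z [-0.002  0.001 -1.   ] j [-0.04  0.12  1.77  0.    1.26 -0.24]
shift tool mm [-0.5  0.7 30.9]
turn mrad [-2. -1. -1.]
turn mrad [-2.000e+00  2.000e+00  3.141e+03]
```

Request:
step_arm(
  moves=[
    [-0.0005, 0, 0.014, 0, 0, 0, 0.025],
    [0, 0, 0.011, 0, 0, 0, 0.025],
    [0, 0, 0.005, 0, 0, 0, 0.025],
    [0, 0, 0, 0, 0, 0, 0.025],
    [0, 0, 0, 0, 0, 0, 0.025],
    [0, 0, 0, 0, 0, 0, 0.025],
    [0, 0, 0, 0, 0, 0, 0.025],
  ],
)

```text
time: 33.65
tool_pos: [0.6033, 0.0472, 0.072]
tool_rot: [0.0, 0.636, 0.772, 0.0]
contact_force: [0.0, 0.8, 0.2]
gripper_width: 0.344
```

```bash
python3 pl.py .6028 .048 .058; python3 -c "
from h import *
p,d,W=grab('scene'); crop(p,240,180,400,300,5,'s15')"
```

```text
t 33.65 p [0.6033 0.0472 0.072 ] f [0.  0.8 0.2] g 29.4 ydir 11.0 z [ 0.001  0.    -1.   ] j [-0.04  0.15  1.78  0.    1.2  -0.24]
shift tool mm [ 0.9 -0.4 14. ]
turn mrad [ 1. -0. -1.]
turn mrad [-0.000e+00 -2.000e+00  3.141e+03]
```

View pics/s15.png

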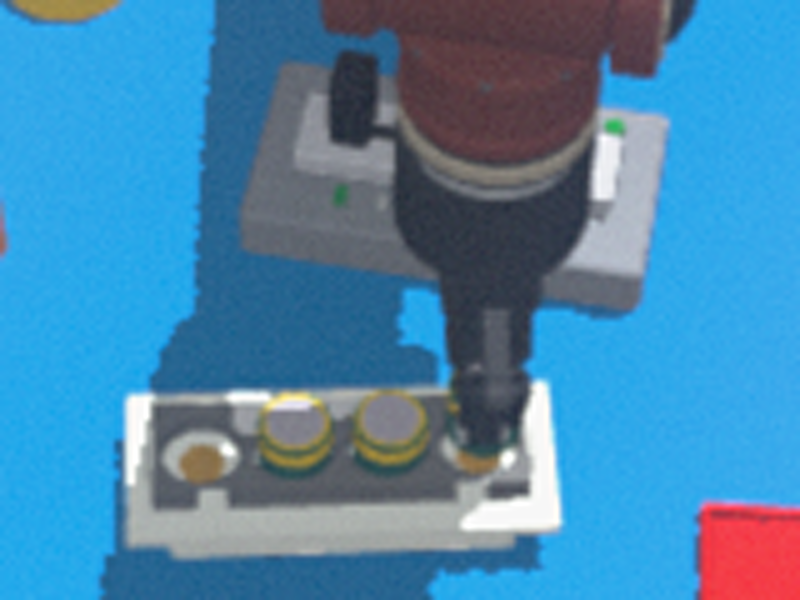

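Request:
step_arm(
  moves=[
    [0.001, -0.0004, 0.005, 0.001, 0, 0, 0.025],
    [0, 0, 0.005, 0, 0, 0, 0.025],
    [0, 0, 0.004, 0, 0, 0, 0.025],
    [0, 0, 0, 0, 0, 0, 0.025],
    [0, 0, 0, 0, 0, 0, 0.025],
  ],
)

```text
time: 34.2
tool_pos: [0.6018, 0.0479, 0.0566]
tool_rot: [-0.001, 0.636, 0.772, -0.001]
contact_force: [0.9, -0.3, -1.4]
gripper_width: 0.346
```

```bash
python3 pl.py .6028 .048 .049
```

```text
t 34.2 p [0.6018 0.0479 0.0566] f [ 0.9 -0.3 -1.4] g 29.6 ydir 11.0 z [-0.002 -0.    -1.   ] j [-0.04  0.17  1.79 -0.    1.18 -0.24]
shift tool mm [-0.1  1.   7.6]
turn mrad [-2. -0. -1.]
turn mrad [  -0.    4. 3141.]
```

Request:
step_arm(
  moves=[
    [0, 0.0006, 0.003, -0.001, 0, 0, 0.025],
    [0, 0, 0.003, 0, 0, 0, 0.025],
    [0, 0, 0.0025, 0, 0, 0, 0.025],
    [0, 0, 0, 0, 0, 0, 0.025],
    [0, 0, 0, 0, 0, 0, 0.025],
    [0, 0, 0, 0, 0, 0, 0.025],
  ],
)

```text
time: 34.8
tool_pos: [0.6028, 0.0478, 0.0491]
tool_rot: [-0.0, 0.636, 0.772, -0.0]
contact_force: [-2.1, -4.5, 4.3]
gripper_width: 0.346
```

Request:
step_arm(
  moves=[
    [0, 0, 0, 0, 0, 0, 0.06],
    [0, 0, 0, 0, 0, 0, 0.06],
    [0, 0, 0, 0, 0, 0, 0.06],
    [0, 0, -0.01, 0, 0, 0, 0.06],
    [0, 0, -0.03, 0, 0, 0, 0.06],
    [0, 0, -0.04, 0, 0, 0, 0.06],
    [-0.03, -0.015, -0.02, 0, 0, 0, 0.06],
    [-0.04, -0.021, 0, 0, 0, 0, 0.06],
  ],
)

```text
time: 35.6
tool_pos: [0.5842, -0.0271, 0.155]
tool_rot: [0.004, 0.635, 0.773, 0.003]
contact_force: [0.8, -0.0, 1.2]
gripper_width: 0.707
```

Request:
step_arm(
  moves=[
    [-0.042, -0.022, 0, 0, 0, 0, 0.06],
    [-0.042, -0.022, 0, 0, 0, 0, 0.06],
    [-0.042, -0.022, 0, 0, 0, 0, 0.06],
    [-0.04, -0.022, 0, 0, 0, 0, 0.06],
    [-0.04, -0.021, 0, 0, 0, 0, 0.06],
    [-0.036, -0.02, 0, 0, 0, 0.1, 0.06],
    [0, 0, 0, 0, 0, 0.14, 0.06],
    [0, 0, 0, 0, 0, 0.14, 0.06],
  ],
)

```text
time: 36.4
tool_pos: [0.5002, -0.291, 0.1496]
tool_rot: [0.0, 0.773, 0.634, 0.0]
contact_force: [0.0, 0.0, -0.7]
gripper_width: 0.702
```

Request:
step_arm(
  moves=[
    [0, 0, 0, 0, 0, 0.097, 0.06],
    [0, 0, 0, 0, 0, 0, 0.06],
    [0, 0, 0, 0, 0, 0, 0.06],
    [0, 0, 0, 0, 0, 0, 0.06],
  ],
)

```text
time: 36.8
tool_pos: [0.5006, -0.2894, 0.149]
tool_rot: [-0.0, 0.8, 0.6, 0.0]
contact_force: [1.0, 0.7, 0.7]
gripper_width: 0.703
```

```bash
python3 look.py 16;python3 pl.py .501 -.2897 .068 -16.3; python3 - <<'E'
from meas import *
for n in ('scene','top'):
    p,d,W=grab(n)
    for nm,z in (('cover',(.057,.065)),('handle',(.08,.09))):
        for m in comps(blob(W,.38,.62,-.42,-.13,*z),80):
            zz=np.median(W[m][:,2]); v,u=np.nonzero(m); print(n,nm,m.sum(),rect(atz(n,np.c_[u,v],zz)))
    if n=='scene': crop(p,120,130,320,280,4,'s16')
E
```

```text
scene carrier 164 z 0.0609 ctr [605.7  51. ] size [33.4 29.7]
scene carrier 163 z 0.0607 ctr [622.7 -27.6] size [33.  29.6]
scene carrier 161 z 0.0608 ctr [614.3  11.6] size [33.1 29.6]
scene red 171 z 0.0354 ctr [638.3 215.9] size [30.7 33. ]
top carrier 183 z 0.0625 ctr [618.7 -29.6] size [30.2 31.7]
top carrier 182 z 0.0623 ctr [611.    9.5] size [32.3 29.6]
top carrier 182 z 0.0621 ctr [603.4  49.5] size [30.1 29.6]
top red 172 z 0.0365 ctr [634.5 214.4] size [31.4 30.3]
t 36.9 p [ 0.5006 -0.2894  0.1489] f [0.2 0.5 0.1] g 60.0 ydir -16.26 z [-0.  0. -1.] j [-0.65  0.01  1.8   0.    1.33 -0.37]
t 36.9 p [ 0.5006 -0.2894  0.1489] f [0.2 0.5 0.1] g 60.0 ydir -16.26 z [-0.  0. -1.] j [-0.65  0.01  1.8   0.    1.33 -0.37]
shift tool mm [-0.2  0.5 80.9]
turn mrad [-0. -0.  1.]
turn mrad [    0.    -0. -3141.]
scene cover 1118 (array([ 502.5, -289.4]), array([180.1,  64.5]), 73.67)
scene handle 189 (array([ 503.6, -288.8]), array([72., 19.]), 73.75)
top cover 967 (array([ 513.8, -247.2]), array([87.3, 62.9]), 73.54)
top cover 104 (array([ 477.3, -365.8]), array([27.8, 24.8]), 55.76)
top handle 82 (array([ 507.9, -267.3]), array([23.1, 16.5]), 74.06)
```

View pics/s16.png

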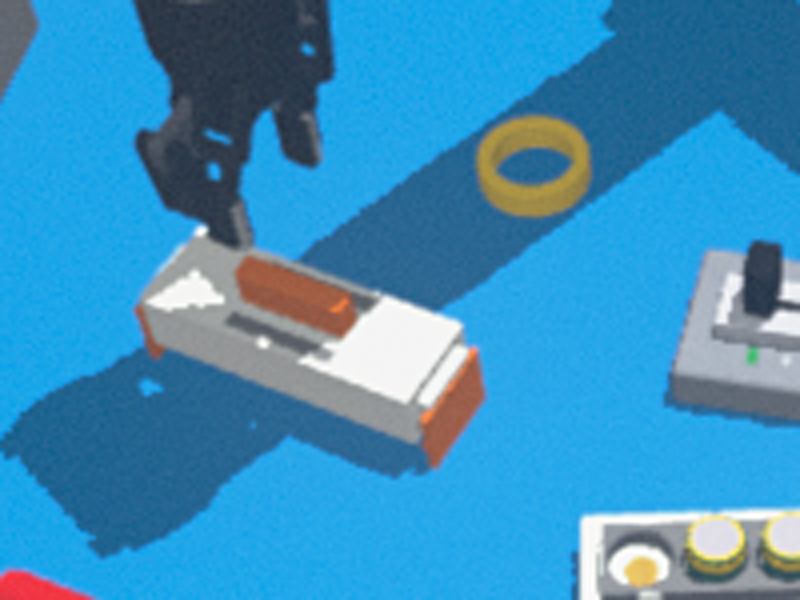

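View pics/top16.png

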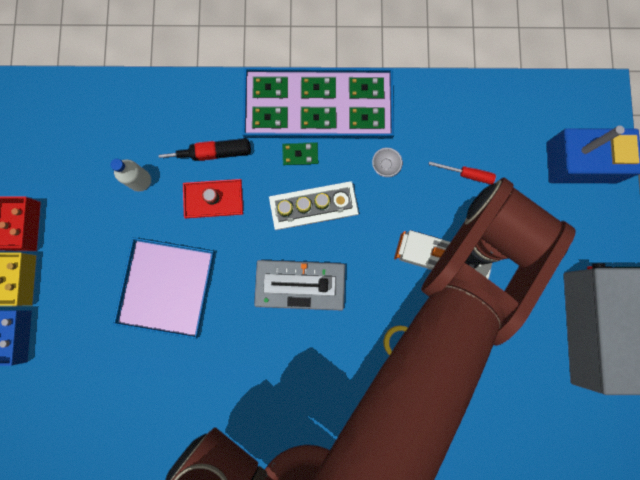

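Request:
step_arm(
  moves=[
    [0, 0.0005, 0.025, 0, 0, 0, 0.05],
    [0, 0, 0.025, 0, 0, 0, 0.05],
    [0, 0, 0.018, 0, 0, 0, 0.05],
    [0, 0, 0.01, 0, 0, 0, 0.05],
    [0, 0, 0.004, 0, 0, 0, 0.05],
    [0, 0, 0, 0, 0, 0, 0.05],
    [0, 0, 0, 0, 0, 0, 0.05],
    [0, 0, 0, 0, 0, 0, 0.05],
  ],
)

```text
time: 37.8
tool_pos: [0.5017, -0.2902, 0.0681]
tool_rot: [0.001, 0.8, 0.6, 0.0]
contact_force: [-0.4, -0.1, -0.2]
gripper_width: 0.582
```

```bash
python3 pl.py .501 -.2897 .065 -16.3;python3 -c "
from h import *
p,d,W=grab('scene'); crop(p,120,130,320,280,4,'s17')"
```

```text
t 37.8 p [ 0.5017 -0.2902  0.0681] f [-0.4 -0.1 -0.2] g 49.7 ydir -16.32 z [ 0.002 -0.001 -1.   ] j [-0.65  0.1   1.85  0.    1.19 -0.37]
shift tool mm [ 0.3 -0.8  3.1]
turn mrad [ 2.  1. -0.]
turn mrad [ 1.000e+00 -3.000e+00  3.141e+03]
```

View pics/s17.png

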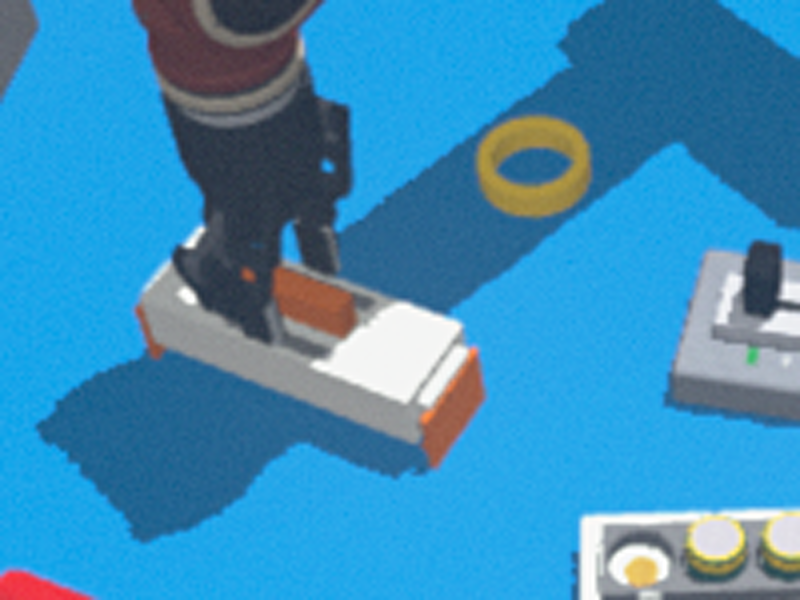

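Handle straddled and centred along its length. Lower 3 mm and close.

Request:
step_arm(
  moves=[
    [0, -0.0008, 0.0025, 0.002, 0, 0, 0.05],
    [0, 0, 0, 0, 0, 0, 0.03],
    [0, 0, 0, 0, 0, 0, 0.008],
    [0, 0, 0, 0, 0, 0, 0.008],
    [0, 0, 0, 0, 0, 0, 0.008],
    [0, 0, 0, 0, 0, 0, 0.008],
    [0, 0, 0, 0, 0, 0, 0.008],
    [0, 0, 0, 0, 0, 0, 0.008],
  ],
)

```text
time: 38.65
tool_pos: [0.5001, -0.2894, 0.0643]
tool_rot: [-0.001, 0.8, 0.6, -0.001]
contact_force: [-1.5, 1.0, 1.1]
gripper_width: 0.171
```

Request:
step_arm(
  moves=[
    [0, 0, -0.006, 0, 0, 0, 0.008],
    [0, 0, -0.01, 0, 0, 0, 0.008],
    [0, 0, -0.01, 0, 0, 0, 0.008],
    [0, 0, 0, 0, 0, 0, 0.008],
    [0, 0, 0, 0, 0, 0, 0.008],
  ],
)

```text
time: 39.15
tool_pos: [0.5006, -0.2897, 0.0911]
tool_rot: [-0.0, 0.8, 0.6, -0.0]
contact_force: [0.2, -0.1, -1.2]
gripper_width: 0.172
```

```bash
python3 pl.py .501 -.2897 .065 -16.3;python3 -c "
from h import *
p,d,W=grab('scene'); crop(p,120,130,320,280,4,'s18')"
```

```text
t 39.15 p [ 0.5006 -0.2897  0.0911] f [ 0.2 -0.1 -1.2] g 14.7 ydir -16.33 z [-0.001 -0.    -1.   ] j [-0.65  0.07  1.84 -0.    1.23 -0.37]
shift tool mm [ 0.2  0.4 26.1]
turn mrad [-1.  0. -1.]
turn mrad [0.000e+00 1.000e+00 3.141e+03]
```

View pics/s18.png

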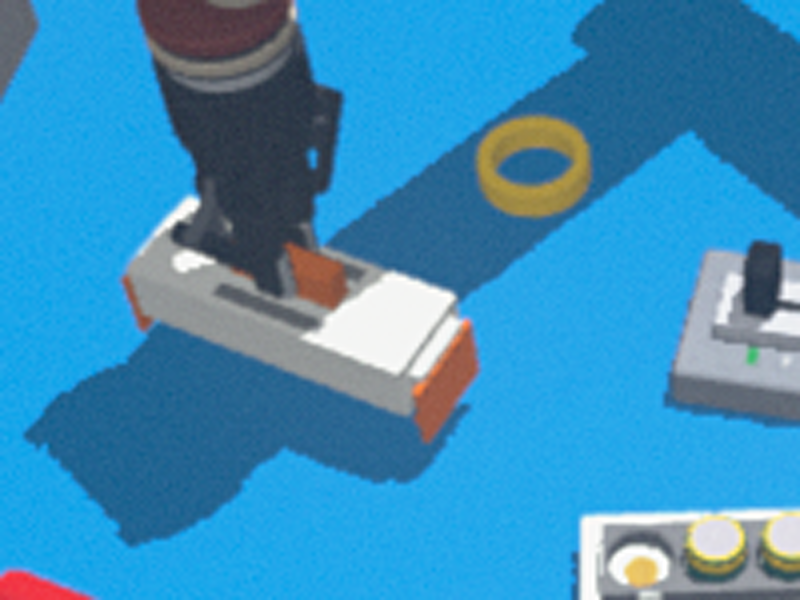

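Request:
step_arm(
  moves=[
    [0, 0, -0.015, 0, 0, 0, 0.008],
    [0, 0, -0.025, 0, 0, 0, 0.008],
    [0, 0, -0.025, 0, 0, 0, 0.008],
    [0, 0, -0.014, 0, 0, 0, 0.008],
    [0.015, 0.002, 0, 0, 0, 0, 0.008],
    [0.025, 0.0025, 0, 0, 0, 0, 0.008],
    [0.03, 0.003, 0, 0, 0, 0, 0.008],
    [0.035, 0.0035, 0, 0, 0, 0, 0.008],
  ],
)

```text
time: 40.0
tool_pos: [0.54, -0.1899, 0.1675]
tool_rot: [-0.002, 0.801, 0.599, -0.001]
contact_force: [0.4, -0.6, -1.1]
gripper_width: 0.173
```

Request:
step_arm(
  moves=[
    [0.04, 0.004, 0, 0, 0, 0, 0.008],
    [0.04, 0.004, 0, 0, 0, 0, 0.008],
    [0.04, 0.004, 0, 0, 0, 0, 0.008],
    [0.035, 0.004, 0, 0, 0, 0, 0.008],
    [0.025, 0.003, 0, 0, 0, 0, 0.008],
    [0.015, 0.001, 0, 0, 0, -0.04, 0.008],
    [0, 0, 0, 0, 0, -0.09, 0.008],
    [0, 0, 0, 0, 0, -0.1, 0.008],
  ],
)

```text
time: 40.8
tool_pos: [0.6138, -0.0093, 0.1679]
tool_rot: [-0.002, 0.724, 0.69, -0.001]
contact_force: [-0.5, -0.1, -2.4]
gripper_width: 0.173
```

Request:
step_arm(
  moves=[
    [0, 0, 0, 0, 0, -0.1, 0.008],
    [0, 0, 0, 0, 0, -0.09, 0.008],
    [0, 0, 0, 0, 0, -0.057, 0.008],
    [0, 0, 0, 0, 0, 0, 0.008],
    [0, 0, 0, 0, 0, 0, 0.008],
    [0, 0, 0, 0, 0, 0, 0.008],
  ],
)

```text
time: 41.4
tool_pos: [0.6142, -0.0103, 0.1688]
tool_rot: [-0.001, 0.636, 0.771, -0.001]
contact_force: [0.0, -0.5, -2.4]
gripper_width: 0.17
```

```bash
python3 pl.py .6146 -.0106 .14;python3 - <<'E'
from meas import *
for n in ('scene','top'):
    p,d,W=grab(n)
    crop(p,*((200,130,400,300) if n=='scene' else (230,140,390,260)),4,n+'19')
    for m in comps(blob(W,.52,.72,-.13,.12,.150,.180),80):
            zz=np.median(W[m][:,2]); v,u=np.nonzero(m); print(n,m.sum(),zz,rect(atz(n,np.c_[u,v],zz)))
E
```

```text
t 41.4 p [ 0.6142 -0.0103  0.1688] f [ 0.  -0.5 -2.4] g 14.5 ydir 10.97 z [-0.003  0.001 -1.   ] j [-0.14  0.07  1.7   0.    1.37 -0.33]
shift tool mm [-0.4  0.4 28.8]
turn mrad [-3. -2. -1.]
turn mrad [-2.00e+00  4.00e+00  3.14e+03]
scene 2398 0.16333483607969096 (array([620.8, -11. ]), array([ 73.2, 193.5]), 11.13)
top 514 0.16481190782762772 (array([629.6, -87.7]), array([65.8, 41.4]), 8.77)
top 162 0.16581453688154196 (array([621.1, -40.7]), array([18.4, 70.1]), 81.78)
top 539 0.1656207618237957 (array([616.2,  28.3]), array([71.2, 43.4]), 82.24)
```

View pics/scene19.png

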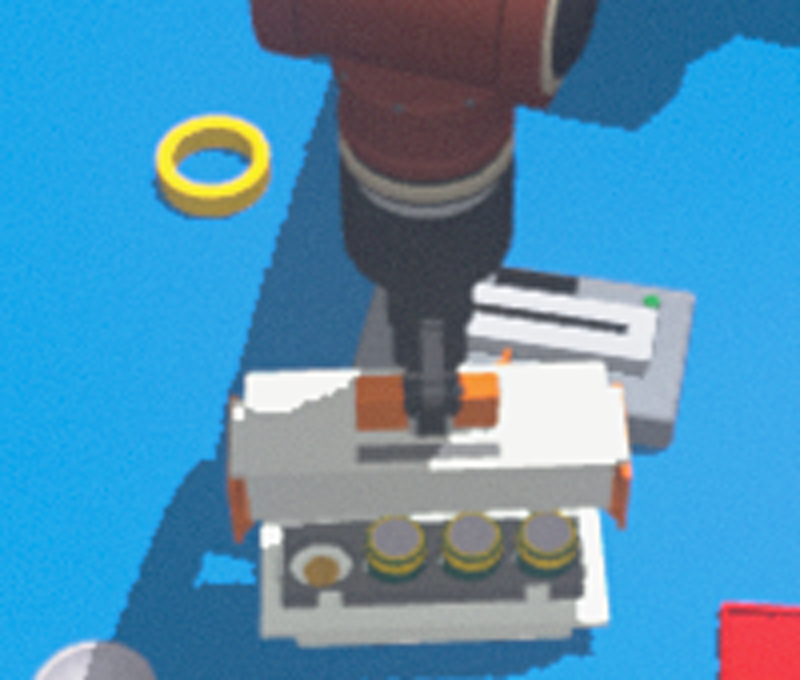

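View pics/top19.png

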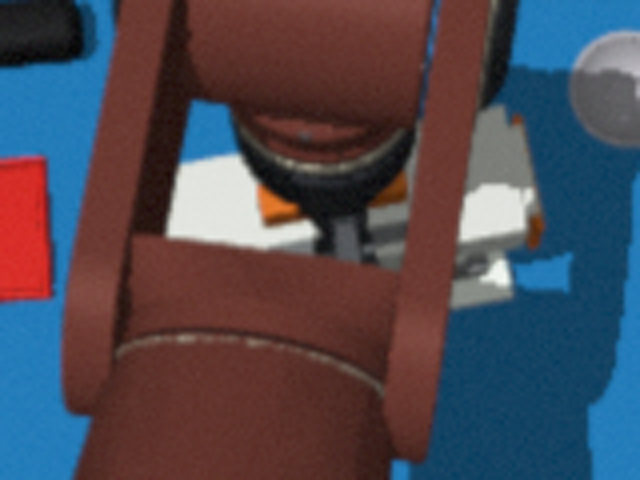

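```bash
python3 - <<'E'
from meas import *
for n in ('scene','top'):
    p,d,W=grab(n)
    for z0,z1 in ((.160,.169),(.184,.195)):
      for m in comps(blob(W,.52,.72,-.13,.12,z0,z1),40):
            w=W[m]; A=np.c_[w[:,:2]-w[:,:2].mean(0),np.ones(len(w))]; c=np.linalg.lstsq(A,w[:,2],rcond=None)[0]
            zz=np.median(w[:,2]); v,u=np.nonzero(m); print(n,m.sum(),zz.round(4),'slope',c[:2].round(3),rect(atz(n,np.c_[u,v],zz)))
E
```

```text
scene 1879 0.164 slope [-0.004  0.001] (array([618.5, -11.2]), array([ 67.5, 177.9]), 11.13)
scene 75 0.19 slope [-0.085  0.017] (array([613.6,  13.1]), array([17.1, 17.4]), 8.76)
scene 95 0.1896 slope [-0.091 -0.009] (array([623.1, -34.1]), array([17. , 21.4]), 8.77)
top 395 0.1655 slope [-0.006 -0.008] (array([629.9, -83.1]), array([63.3, 34. ]), 10.65)
top 142 0.166 slope [0.009 0.049] (array([621.9, -41. ]), array([18.3, 68.5]), 82.07)
top 506 0.1658 slope [-0.009 -0.002] (array([616.2,  28.4]), array([71.2, 43.3]), 82.33)
top 51 0.1915 slope [ 0.273 -0.031] (array([609.9,  13. ]), array([16.2, 17.3]), 9.93)
```

Request:
step_arm(
  moves=[
    [0.001, 0.0004, 0.015, -0.002, -0.001, 0, 0.008],
    [0, 0, 0.02, 0, 0, 0, 0.008],
    [0, 0, 0.015, 0, 0, 0, 0.008],
    [0, 0, 0.01, 0, 0, 0, 0.008],
    [0, 0, 0.004, 0, 0, 0, 0.008],
    [0, 0, 0, 0, 0, 0, 0.008],
    [0, 0, 0, 0, 0, 0, 0.008],
    [0, 0, 0, 0, 0, 0, 0.008],
  ],
)

```text
time: 42.4
tool_pos: [0.6154, -0.0093, 0.1064]
tool_rot: [0.001, 0.636, 0.772, 0.001]
contact_force: [0.2, 0.3, -1.5]
gripper_width: 0.173
```

```bash
python3 pl.py .6146 -.0096 .0728;python3 - <<'E'
from meas import *
n='scene'
p,d,W=grab(n)
crop(p,220,150,400,320,4.4,'s20')
E
```

```text
t 42.4 p [ 0.6154 -0.0093  0.1064] f [ 0.2  0.3 -1.5] g 14.7 ydir 11.0 z [ 0.002  0.    -1.   ] j [-0.14  0.14  1.74  0.    1.26 -0.33]
shift tool mm [-0.1 -0.9 33.6]
turn mrad [ 2.  0. -1.]
turn mrad [ 0.000e+00 -3.000e+00  3.141e+03]
```

View pics/s20.png

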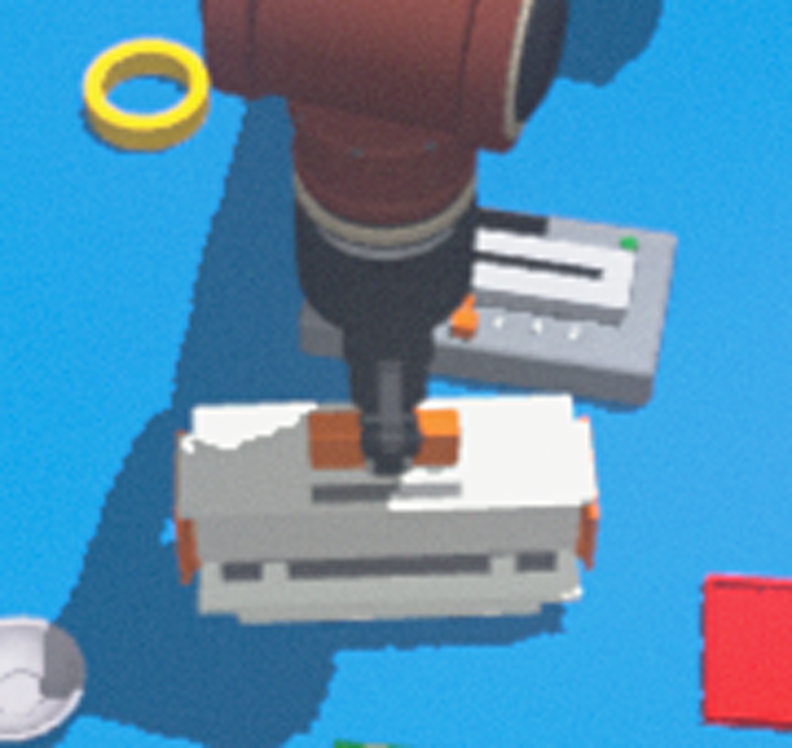

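Request:
step_arm(
  moves=[
    [0, -0.0008, 0.004, 0.001, 0, 0, 0.008],
    [0, 0, 0.004, 0, 0, 0, 0.008],
    [0, 0, 0.004, 0, 0, 0, 0.008],
    [0, 0, 0.002, 0, 0, 0, 0.008],
    [0, 0, 0, 0, 0, 0, 0.008],
    [0, 0, 0, 0, 0, 0, 0.008],
  ],
)

```text
time: 43.05
tool_pos: [0.6138, -0.0094, 0.0911]
tool_rot: [-0.0, 0.636, 0.772, -0.0]
contact_force: [-0.9, -0.2, -2.0]
gripper_width: 0.173
```

Request:
step_arm(
  moves=[
    [0, 0, 0.002, 0, 0, 0, 0.008],
    [0, 0, 0.002, 0, 0, 0, 0.008],
    [0, 0, 0.002, 0, 0, 0, 0.008],
    [0, 0, 0, 0, 0, 0, 0.008],
    [0, 0, 0, 0, 0, 0, 0.008],
  ],
)

```text
time: 43.55
tool_pos: [0.615, -0.0095, 0.0868]
tool_rot: [0.001, 0.636, 0.772, 0.001]
contact_force: [-0.4, 0.2, 5.3]
gripper_width: 0.177
```

```bash
python3 pl.py .6146 -.0096 .0728
```

```text
t 43.55 p [ 0.615  -0.0095  0.0868] f [-0.4  0.2  5.3] g 15.1 ydir 11.0 z [ 0.002 -0.    -1.   ] j [-0.14  0.16  1.75  0.    1.23 -0.33]
shift tool mm [-0.1 -0.4 14. ]
turn mrad [ 2.  0. -1.]
turn mrad [ 1.000e+00 -3.000e+00  3.141e+03]
```

Request:
step_arm(
  moves=[
    [0, 0, 0.002, 0, 0, 0, 0.008],
    [0, 0, 0.002, 0, 0, 0, 0.008],
    [0, 0, 0, 0, 0, 0, 0.008],
    [0, 0, 0, 0, 0, 0, 0.008],
  ],
)

```text
time: 43.95
tool_pos: [0.6158, -0.0096, 0.0842]
tool_rot: [0.001, 0.636, 0.772, 0.001]
contact_force: [-0.9, 0.3, 10.7]
gripper_width: 0.17
```

Request:
step_arm(
  moves=[
    [0, 0, 0.002, 0, 0, 0, 0.008],
    [0, 0, 0.002, 0, 0, 0, 0.008],
    [0, 0, 0, 0, 0, 0, 0.008],
    [0, 0, 0, 0, 0, 0, 0.008],
  ],
)

```text
time: 44.35
tool_pos: [0.6149, -0.0097, 0.0779]
tool_rot: [0.001, 0.636, 0.772, 0.0]
contact_force: [3.4, -0.7, 1.1]
gripper_width: 0.171
```

Request:
step_arm(
  moves=[
    [0, 0, 0.002, 0, 0, 0, 0.008],
    [0, 0, 0.002, 0, 0, 0, 0.008],
    [0, 0, 0, 0, 0, 0, 0.008],
    [0, 0, 0, 0, 0, 0, 0.008],
  ],
)

```text
time: 44.75
tool_pos: [0.6136, -0.0081, 0.0738]
tool_rot: [-0.001, 0.636, 0.772, 0.0]
contact_force: [-2.2, 6.0, 7.1]
gripper_width: 0.172
```

```bash
python3 pl.py .6146 -.0096 .0728; python3 -c "
from h import *
p,d,W=grab('scene');crop(p,220,180,400,320,4.4,'s21')"
```

```text
t 44.75 p [ 0.6136 -0.0081  0.0738] f [-2.2  6.   7.1] g 14.7 ydir 11.03 z [-0.002  0.002 -1.   ] j [-0.14  0.17  1.76  0.    1.21 -0.33]
shift tool mm [-1.6  0.7  1. ]
turn mrad [-1. -2. -0.]
turn mrad [-3.000e+00  2.000e+00  3.141e+03]
```

View pics/s21.png

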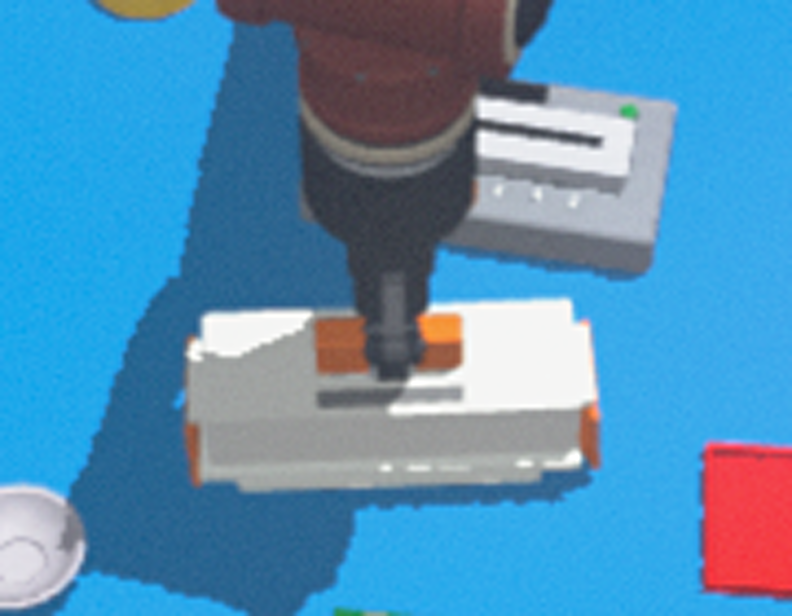

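Request:
step_arm(
  moves=[
    [0, 0, 0.002, 0, 0, 0, 0.008],
    [0, 0, 0.002, 0, 0, 0, 0.008],
    [0, 0, 0, 0, 0, 0, 0.008],
    [0, 0, 0, 0, 0, 0, 0.008],
  ],
)

```text
time: 45.2
tool_pos: [0.6141, -0.0082, 0.0726]
tool_rot: [-0.001, 0.636, 0.772, 0.0]
contact_force: [-8.3, 6.3, 19.5]
gripper_width: 0.172
```

Request:
step_arm(
  moves=[
    [0, 0, 0.002, 0, 0, 0, 0.008],
    [0, 0, 0.001, 0, 0, 0, 0.008],
    [0, 0, 0, 0, 0, 0, 0.008],
    [0, 0, 0, 0, 0, 0, 0.008],
  ],
)

```text
time: 45.6
tool_pos: [0.6141, -0.0082, 0.0725]
tool_rot: [-0.001, 0.636, 0.772, -0.0]
contact_force: [-16.2, 7.0, 33.2]
gripper_width: 0.171
```

```bash
python3 pl.py .6146 -.0096 .0728; python3 -c "
from meas import *
p,d,W=grab('scene');crop(p,250,200,370,320,6,'s22')
for m in comps(blob(W,.52,.72,-.13,.12,.062,.074),40):
    w=W[m]; A=np.c_[w[:,:2]-w[:,:2].mean(0),np.ones(len(w))]; c=np.linalg.lstsq(A,w[:,2],rcond=None)[0]; print(m.sum(),c.round(4))
"
```

```text
t 45.6 p [ 0.6141 -0.0082  0.0725] f [-16.2   7.   33.2] g 14.6 ydir 11.06 z [-0.003  0.001 -1.   ] j [-0.13  0.17  1.76  0.    1.21 -0.33]
shift tool mm [-1.5  0.2 -0.3]
turn mrad [-2. -2.  0.]
turn mrad [ 3.000e+00 -4.000e+00 -3.141e+03]
1736 [-0.007  -0.0015  0.0676]
```

View pics/s22.png

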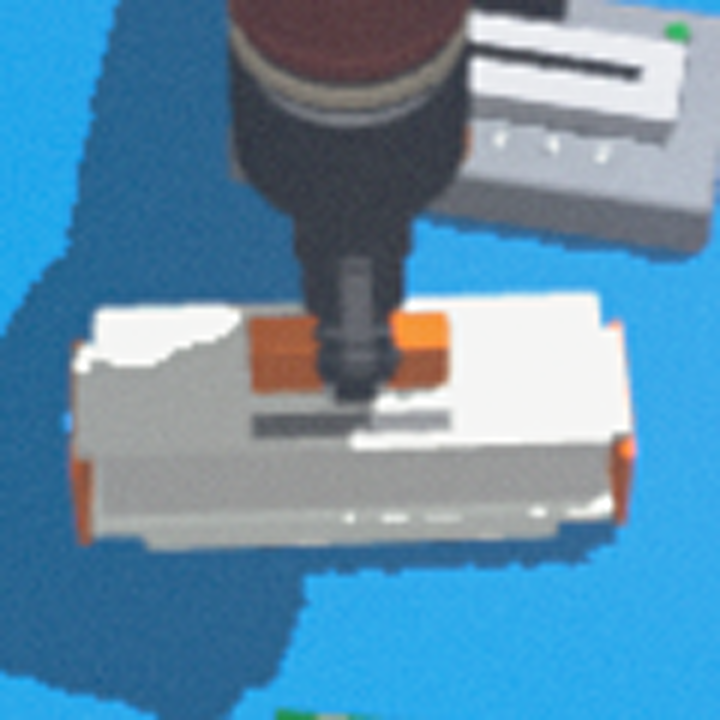

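Request:
step_arm(
  moves=[
    [0.001, 0, -0.004, 0, 0, 0, 0.008],
    [0, 0, -0.002, 0, 0, 0, 0.008],
    [0, 0, 0, 0, 0, 0, 0.008],
    [0, 0, 0, 0, 0, 0, 0.008],
  ],
)

```text
time: 46.05
tool_pos: [0.6138, -0.0082, 0.0726]
tool_rot: [-0.0, 0.636, 0.772, -0.0]
contact_force: [-0.6, 2.0, 6.9]
gripper_width: 0.173
```

Request:
step_arm(
  moves=[
    [0, 0, 0, 0, 0, 0, 0.05],
    [0, 0, 0, 0, 0, 0, 0.05],
    [0, 0, 0, 0, 0, 0, 0.05],
    [0, 0, -0.01, 0, 0, 0, 0.05],
    [0, 0, -0.03, 0, 0, 0, 0.05],
    [0, 0, -0.04, 0, 0, 0, 0.05],
    [0, -0.04, -0.02, 0, 0, 0, 0.05],
    [0, -0.04, 0, 0, 0, 0, 0.05],
  ],
)

```text
time: 46.85
tool_pos: [0.5373, -0.0243, 0.1777]
tool_rot: [0.003, 0.636, 0.772, 0.002]
contact_force: [0.3, -0.6, 0.8]
gripper_width: 0.585
```

Request:
step_arm(
  moves=[
    [0, -0.04, 0, 0, 0, 0, 0.05],
    [0, -0.04, 0, 0, 0, 0, 0.05],
    [0, 0, 0, 0, 0, 0, 0.05],
    [0, 0, 0, 0, 0, 0, 0.05],
    [0, 0, 0, 0, 0, 0, 0.05],
  ],
)

```text
time: 47.35
tool_pos: [0.4577, -0.0391, 0.1733]
tool_rot: [0.0, 0.636, 0.772, 0.0]
contact_force: [0.1, -0.0, -0.8]
gripper_width: 0.587
```

```bash
python3 pl.py .4424 -.032 .15 87.85; python3 -c "
from meas import *
for n,c in (('scene',(250,210,370,310,6.5)),('top',(250,160,380,250,6))):
  p,d,W=grab(n,n+'23');crop(p,*c,n+'23z')
  for z in ((.062,.074),(.088,.1)):
   for m in comps(blob(W,.52,.72,-.13,.12,*z),40):
    w=W[m]; A=np.c_[w[:,:2]-w[:,:2].mean(0),np.ones(len(w))]; c=np.linalg.lstsq(A,w[:,2],rcond=None)[0]; v,u=np.nonzero(m);print(n,m.sum(),c.round(4),rect(atz(n,np.c_[u,v],np.median(w[:,2]))))
"
```

```text
t 47.35 p [ 0.4577 -0.0391  0.1733] f [ 0.1 -0.  -0.8] g 50.2 ydir 11.0 z [ 0.001 -0.    -1.   ] j [-0.25 -0.32  2.05  0.    1.41 -0.44]
shift tool mm [  9.9 -13.7  23.3]
turn mrad [ 0.000e+00  1.000e+00 -1.341e+03]
turn mrad [ 1.0e+00 -0.0e+00  1.8e+03]
scene 1809 [-0.0052 -0.0004  0.0676] (array([618.6,  -9.4]), array([ 67.8, 179.5]), 11.18)
scene 247 [-0.0699 -0.0117  0.0931] (array([618.3,  -8.1]), array([20.1, 68.2]), 8.75)
top 2132 [0.0066 0.0016 0.0693] (array([615.1,  -8.6]), array([ 63.8, 187.2]), 11.14)
top 277 [0.1072 0.0189 0.0948] (array([615.4, -10.4]), array([17.2, 69.6]), 11.1)
```

View pics/scene23z.png

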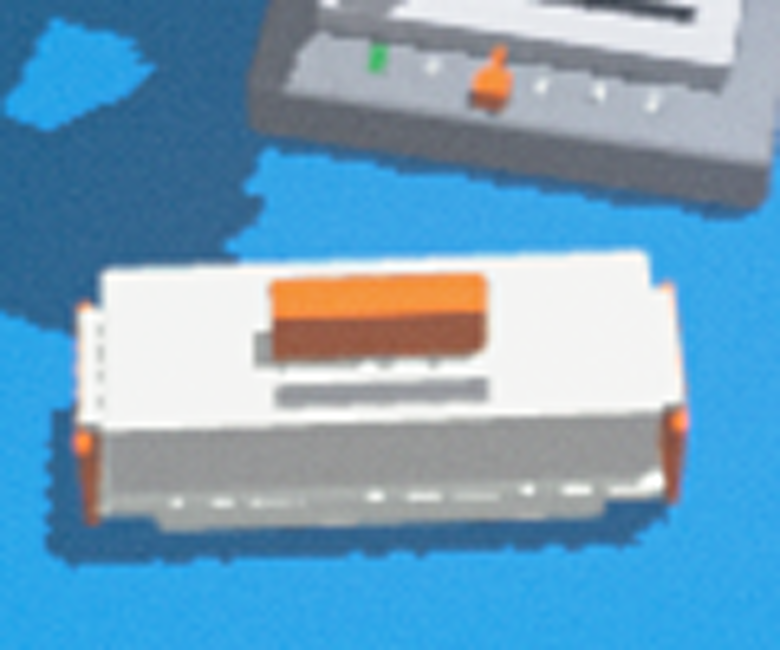

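View pics/top23z.png

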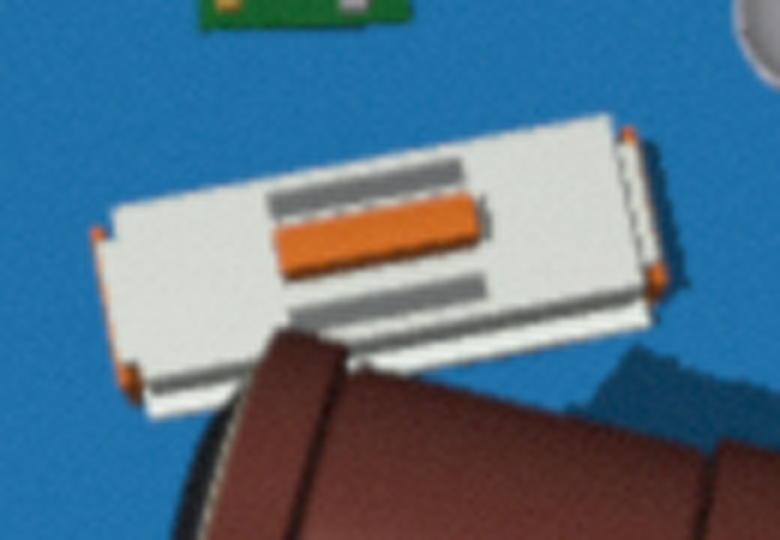

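Request:
step_arm(
  moves=[
    [0.01, -0.0137, 0, 0, 0, -0.149, 0.05],
    [0, 0, 0, 0, 0, -0.149, 0.05],
    [0, 0, 0, 0, 0, -0.149, 0.05],
    [0, 0, 0, 0, 0, -0.149, 0.05],
    [0, 0, 0, 0, 0, -0.149, 0.05],
    [0, 0, 0, 0, 0, -0.149, 0.05],
    [0, 0, 0, 0, 0, -0.149, 0.05],
    [0, 0, 0, 0, 0, -0.149, 0.05],
  ],
)

```text
time: 48.25
tool_pos: [0.4422, -0.0316, 0.1726]
tool_rot: [-0.001, 0.09, 0.996, 0.0]
contact_force: [0.1, 0.2, -0.6]
gripper_width: 0.586
```

Request:
step_arm(
  moves=[
    [0, 0, 0.02, 0, 0, -0.149, 0.05],
    [0, 0, 0.02, 0, 0, 0, 0.05],
    [0, 0, 0.01, 0, 0, 0, 0.05],
    [0, 0, 0, 0, 0, 0, 0.05],
    [0, 0, 0, 0, 0, 0, 0.05],
  ],
)

```text
time: 48.75
tool_pos: [0.4418, -0.0317, 0.1229]
tool_rot: [-0.0, 0.019, 1.0, 0.0]
contact_force: [-0.0, -0.0, -0.3]
gripper_width: 0.583
```

```bash
python3 pl.py .4424 -.032 .062 87.85; python3 -c "
from meas import *
p,d,W=grab('scene');crop(p,250,130,400,250,5,'s24'); np.savez('f24',p=p,d=d)
seat=np.array([.6175,-.0095]); y=np.array([-.1917,.9815]); x=np.array([.9815,.1917])
m=(p[...,0].astype(int)>p[...,2]+60)&blob(W,.5,.72,-.13,.12,.003,.075)
w=W[m]; l=w[:,:2]-seat; L=np.c_[l@x,l@y,w[:,2]]
for s in (-1,1):
    q=L[s*L[:,1]>80]; 
    for a,b in ((.003,.02),(.02,.04),(.04,.07)):
        k=q[(q[:,2]>a)&(q[:,2]<b)] if False else q[(q[:,2]>a)&(q[:,2]<b)]
        print(s,a,len(k))
    q=L[(s*L[:,1]>.08)]
    for a,b in ((.003,.02),(.02,.035),(.035,.05),(.05,.075)):
        k=q[(q[:,2]>a)&(q[:,2]<b)]
        if len(k): print(s,a,len(k),np.percentile(k[:,1],[5,50,95]).round(4),'x',np.median(k[:,0]).round(3))
"
```

```text
t 48.75 p [ 0.4418 -0.0317  0.1229] f [-0.  -0.  -0.3] g 49.8 ydir 87.84 z [-0.001  0.    -1.   ] j [-0.24 -0.31  2.13 -0.    1.33 -1.77]
shift tool mm [-0.7 -0.2 60.9]
turn mrad [ 0. -1. -0.]
turn mrad [-1.000e+00 -0.000e+00  3.141e+03]
-1 0.003 0
-1 0.02 0
-1 0.04 0
-1 0.003 6 [-0.1225 -0.1051 -0.0924] x 0.027
-1 0.02 5 [-0.0967 -0.0962 -0.0946] x 0.027
-1 0.035 9 [-0.0958 -0.0938 -0.0938] x 0.027
-1 0.05 172 [-0.0974 -0.0879 -0.0815] x 0.0
1 0.003 0
1 0.02 0
1 0.04 0
1 0.003 21 [0.0944 0.112  0.1289] x 0.02
1 0.02 25 [0.0841 0.0936 0.0955] x 0.029
1 0.035 6 [0.0948 0.0952 0.0959] x 0.019
1 0.05 179 [0.0806 0.0877 0.0973] x -0.002
```

View pics/s24.png

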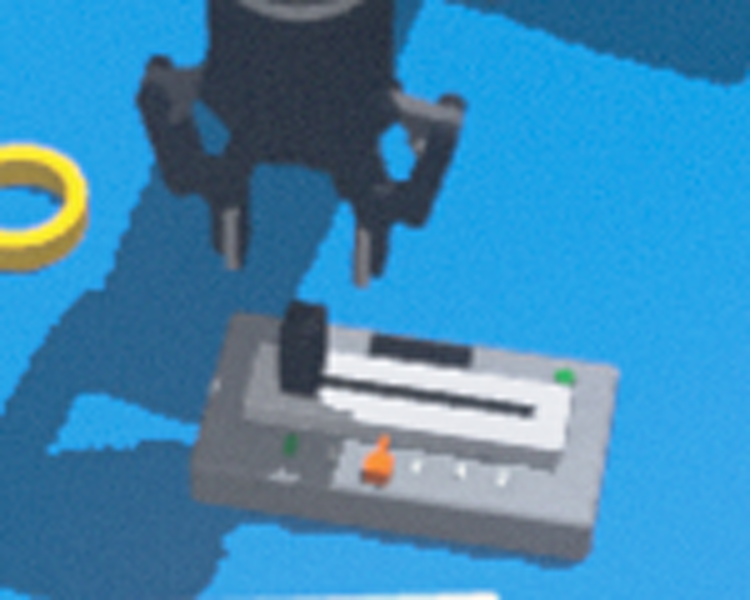

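```bash
cat > slid.py <<'E'
from meas import *
yb=np.array([.0375,.9993])
def slid(n,p,W):
    g=[m for m in comps(blob(W,.40,.49,-.08,.09,.0795,.09),30)]
    pi=p.astype(int)
    pm=(pi[...,0]>pi[...,1]+60)&(pi[...,0]>pi[...,2]+90)&blob(W,.455,.5,-.08,.12,.02,.06)
    pc=comps(pm,8)
    G=[atz(n,np.c_[np.nonzero(m)[::-1]],np.median(W[m][:,2]))[:,:2] for m in g]
    G=[np.array(rect(x)[0])/1000 for x in G]
    P=[atz(n,np.c_[np.nonzero(m)[::-1]],.037)[:,:2] for m in pc]
    for x in G:
        for q in P: print(n,'grip',x.round(4),'ptr',q.mean(0).round(4),len(q),'ptr-grip along y mm: mean',((q.mean(0)-x)@yb*1000).round(2),'midrange',(((q@yb).max()+(q@yb).min())/2-x@yb).round(5)*1000)
E
python3 -c "
from slid import *
for n in ('scene','top'):
    f=np.load(f'f_{n}.npz');slid(n,f['p'],world(n,f['d']))
f=np.load('f24.npz');slid('scene',f['p'],world('scene',f['d']))"
```

```text
scene grip [0.4432 0.0064] ptr [0.4785 0.0093] 25 ptr-grip along y mm: mean 4.21 midrange 4.32
top grip [0.4415 0.0042] ptr [0.4797 0.009 ] 28 ptr-grip along y mm: mean 6.23 midrange 5.58
scene grip [ 0.4431 -0.0309] ptr [0.4788 0.0091] 26 ptr-grip along y mm: mean 41.33 midrange 41.6
```

Request:
step_arm(
  moves=[
    [-0.0007, 0, 0.02, 0, 0, 0, 0.05],
    [0, 0, 0.02, 0, 0, 0, 0.05],
    [0, 0, 0.012, 0, 0, 0, 0.05],
    [0, 0, 0.007, 0, 0, 0, 0.05],
    [0, 0, 0, 0, 0, 0, 0.05],
    [0, 0, 0, 0, 0, 0, 0.05],
    [0, 0, 0, 0, 0, 0, 0.05],
  ],
)

```text
time: 49.5
tool_pos: [0.4427, -0.032, 0.0645]
tool_rot: [0.0, 0.019, 1.0, -0.0]
contact_force: [-0.3, -0.2, 1.2]
gripper_width: 0.585
```

```bash
python3 pl.py .4424 -.032 .062 87.85
```

```text
t 49.5 p [ 0.4427 -0.032   0.0645] f [-0.3 -0.2  1.2] g 50.0 ydir 87.83 z [ 0.001 -0.    -1.   ] j [-0.24 -0.23  2.17 -0.    1.2  -1.77]
shift tool mm [ 0.3 -0.1  2.5]
turn mrad [-0.  1. -0.]
turn mrad [1.000e+00 0.000e+00 3.141e+03]
```

Request:
step_arm(
  moves=[
    [0, 0, 0, 0, 0, 0, 0.015],
    [0, 0, 0, 0, 0, 0, 0.015],
    [0, 0, 0, 0, 0, 0, 0.015],
    [0, 0, 0, 0, 0, 0, 0.015],
    [0, 0, 0, 0, 0, 0, 0.015],
    [0, 0, 0, 0, 0, 0, 0.015],
  ],
)

```text
time: 50.1
tool_pos: [0.4423, -0.0319, 0.0642]
tool_rot: [-0.0, 0.019, 1.0, -0.0]
contact_force: [-2.0, 0.1, 5.6]
gripper_width: 0.221
```

Request:
step_arm(
  moves=[
    [0, 0.007, 0, 0, 0, 0, 0.015],
    [0, 0.01, 0, 0, 0, 0, 0.015],
    [0, 0.012, 0, 0, 0, 0, 0.015],
    [0, 0.009, 0, 0, 0, 0, 0.015],
    [0, 0.004, 0, 0, 0, 0, 0.015],
    [0, 0, 0, 0, 0, 0, 0.015],
    [0, 0, 0, 0, 0, 0, 0.015],
    [0, 0, 0, 0, 0, 0, 0.015],
  ],
)

```text
time: 50.9
tool_pos: [0.4439, 0.0105, 0.0641]
tool_rot: [-0.0, 0.019, 1.0, 0.0]
contact_force: [-1.5, 1.3, 5.6]
gripper_width: 0.22
```

```bash
python3 pl.py .4435 .0098 .062 87.85; python3 -c "
from slid import *
p,d,W=grab('scene');slid('scene',p,W);crop(p,260,170,390,250,6,'s25')"
```

```text
t 50.9 p [0.4439 0.0105 0.0641] f [-1.5  1.3  5.6] g 18.8 ydir 87.83 z [-0.     0.001 -1.   ] j [-0.14 -0.23  2.17  0.    1.2  -1.68]
shift tool mm [ 0.4 -0.7  2.1]
turn mrad [ 1. -0. -0.]
turn mrad [-0.000e+00 -1.000e+00  3.141e+03]
scene grip [0.4441 0.0097] ptr [0.4818 0.0099] 13 ptr-grip along y mm: mean 1.59 midrange 1.75
```

View pics/s25.png

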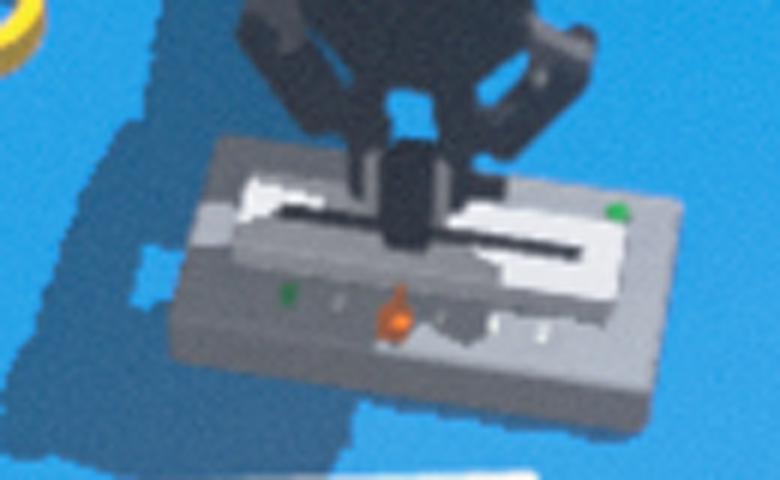

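Request:
step_arm(
  moves=[
    [0, 0, 0, 0, 0, 0, 0.05],
    [0, 0, 0, 0, 0, 0, 0.05],
    [0, 0, 0, 0, 0, 0, 0.05],
    [0, 0, -0.015, 0, 0, 0, 0.05],
    [0, 0, -0.03, 0, 0, 0, 0.05],
    [0, 0, -0.04, 0, 0, 0, 0.05],
    [0, -0.04, -0.03, 0, 0, 0, 0.05],
    [0, -0.05, 0, 0, 0, 0, 0.05],
  ],
)

```text
time: 51.75
tool_pos: [0.4432, -0.0806, 0.1842]
tool_rot: [0.005, 0.017, 1.0, -0.001]
contact_force: [0.9, -1.2, 0.1]
gripper_width: 0.583
```

Request:
step_arm(
  moves=[
    [0, -0.05, 0, 0, 0, 0, 0.05],
    [0, -0.05, 0, 0, 0, 0, 0.05],
    [0, -0.05, 0, 0, 0, 0, 0.05],
    [0, -0.04, 0, 0, 0, 0, 0.05],
    [0, 0, 0, 0, 0, 0, 0.05],
    [0, 0, 0, 0, 0, 0, 0.05],
    [0, 0, 0, 0, 0, 0, 0.05],
  ],
)

```text
time: 52.45
tool_pos: [0.4329, -0.2687, 0.1779]
tool_rot: [-0.001, 0.019, 1.0, 0.0]
contact_force: [0.4, 0.5, -0.0]
gripper_width: 0.585
```

```bash
python3 -c "
from slid import *
plan()
for n in ('scene','top'):
  for k in range(3):
    p,d,W=grab(n,n+'26');slid(n,p,W)
  crop(p,*((270,180,390,250) if n=='scene' else (245,250,355,320)),6.5,n+'26z')"
```

```text
t 52.45 p [ 0.4329 -0.2687  0.1779] f [ 0.4  0.5 -0. ] g 49.9 ydir 87.87 z [-0.002  0.001 -1.   ] j [-0.7  -0.19  1.93 -0.    1.4  -2.24]
scene grip [0.4443 0.011 ] ptr [0.4788 0.0091] 26 ptr-grip along y mm: mean -0.59 midrange -0.32
scene grip [0.4435 0.0106] ptr [0.4788 0.0093] 25 ptr-grip along y mm: mean 0.07 midrange 0.37
scene grip [0.4439 0.0111] ptr [0.4785 0.0093] 25 ptr-grip along y mm: mean -0.51 midrange -0.4
top grip [0.4415 0.0093] ptr [0.4792 0.0087] 31 ptr-grip along y mm: mean 0.79 midrange 0.44
top grip [0.4415 0.0103] ptr [0.4798 0.0088] 29 ptr-grip along y mm: mean -0.08 midrange -0.5599999999999999
top grip [0.4415 0.0093] ptr [0.4797 0.0087] 30 ptr-grip along y mm: mean 0.79 midrange 0.44
```

View pics/scene26z.png

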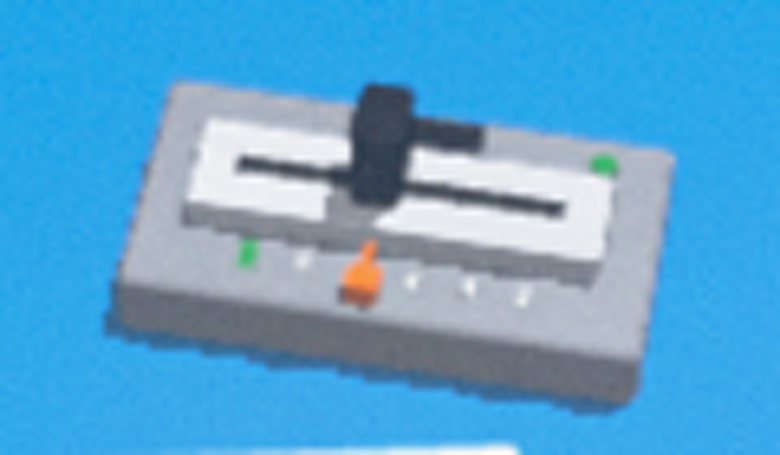

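View pics/top26z.png

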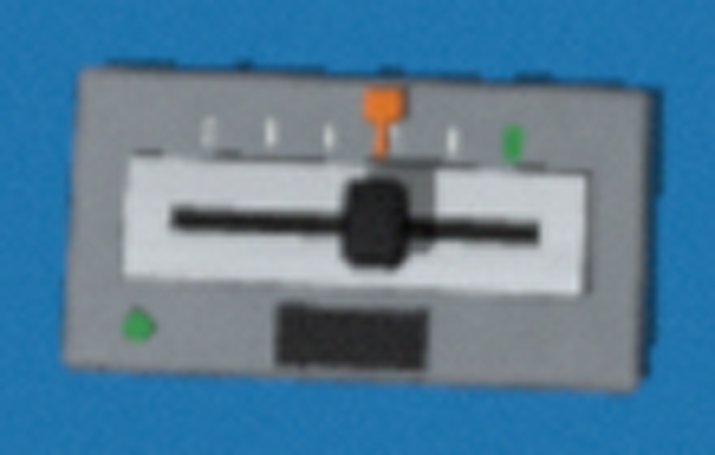

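View pics/scene26.png

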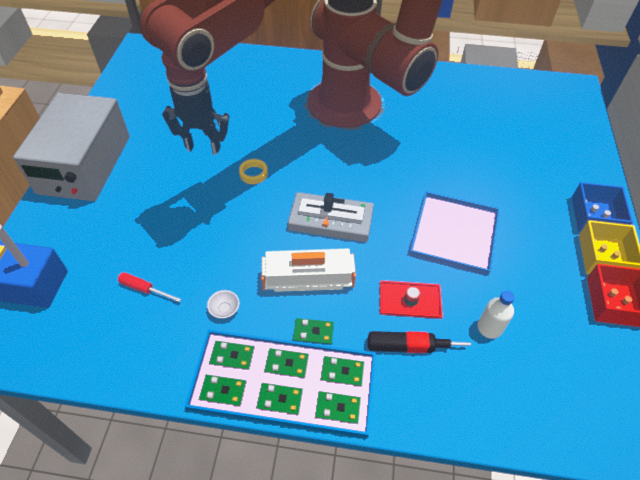

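```bash
python3 -c "
from meas import *
for n in ('top','scene'):
  p,d,W=grab(n)
  for nm,r,z in (('cover',(.52,.72,-.13,.12),(.062,.074)),('used',(.57,.7,.14,.29),(.03,.042))):
    for m in comps(blob(W,*r,*z),60): v,u=np.nonzero(m);zz=np.median(W[m][:,2]);print(n,nm,zz.round(4),rect(atz(n,np.c_[u,v],zz)))
print(job_done())"
```

```text
top cover 0.0693 (array([615.6, -11.3]), array([ 63.8, 184.9]), 11.14)
top used 0.0363 (array([634.6, 214.5]), array([31.2, 30.3]), 1.87)
scene cover 0.0676 (array([617.8,  -9.6]), array([ 66.7, 179.5]), 10.96)
scene used 0.0352 (array([637.7, 215.1]), array([30.5, 33.1]), 28.86)
the job is handed in; nothing more can be done
None
```

The job is done in the order asked and has been handed in at about 53 s of the 200 s allowed.

- **Slider to zero:** I slid it back to the green mark until it hit the stop, which pushed back with about 17 N.
- **Modules:** The one used module stands in the middle of the red tray. The three fresh modules are in wells 1, 2 and 3, with well 0 left empty. One fresh module was knocked a few centimetres aside during the run, so I located it again before picking it up. The top camera put all three module tops at 62 mm, which is fully home.
- **Cover:** I pressed it down until it hit a hard stop at about 33 N. It now lies flat, with its top at 69.3 mm against 69 mm expected, and is centred within about 1 mm. The force peaked and then dropped during pressing, and both clip arms look straight in the pictures with no outward lean. I judged the snap from force, height and pictures, since the clip joints can't be read directly.
- **Slider to pointer:** I moved it about 42 mm. Both cameras put the grip within about 0.8 mm of the pointer; single readings ran from -0.6 to +0.8 mm.

The two cameras disagreed by 2–3 mm in x. I worked around that by comparing them with where the arm had actually placed things. The bystanders look unmoved in the last picture, and the arm was clear of everything when I handed in.

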